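# Shake out the spent sample jars and index the carousel

### The arm

A 6-joint arm with a two-finger parallel gripper is mounted at the origin on the work surface. World frame = base frame: x ahead of the robot, y to its left, z up, the work surface at z = 0. Lengths are in m, angles in rad, forces in N, time in s.
With the tool pointing down it reaches from about 0.35 to 0.975 m from the base axis. Payload 4.9 kg.
Tool frame: the origin (TCP) lies at the very end of the fingers, on their centre line; the grasp point (between the pads) lies 19 mm behind it; z points along the fingers, y is the line along which they close (so a half turn about z gives the same grasp; the last joint's range is limited). The gripper opens to 85 mm and grips with 20 to 120 N. Pads are 22 mm wide; open, the fingers measure 114 mm over their backs; the gripper's body (76 mm by 85 mm) begins 54 mm behind the grasp point. The pads swing forward as they close: fully open they stand 13 mm farther back than shut.
Start: joints at [-1.295, 0.053, 1.613, -0, 1.476, -0.119], TCP at [0.24, -0.577, 0.231] pointing down, gripper open.
Joint ranges: [-3.01, 3.01], [-1.01, 2.22], [0.06, 2.58], [-1.02, 4.17], [0.09, 2.62], [-3.14, 3.14]. Speed limits (rad/s): [2.57, 2.57, 3.14, 3.14, 3.14, 3.14].

### API

Orientations are given as a rotation vector (axis times angle).
In Python, from station import ctrl gives the robot as it stands.
- The arm moves only by the tool jog_arm, never from a script. Its argument "plan" is a list of rows, each a list of 7 numbers: the shift along the tool's x, y, z in units of 0.02 m (1.0 is 0.02 m), then the turn, a rotation vector about the tool's x, y, z in units of 45 degrees (1.0 is 45 degrees), then the opening, from -1 (shut) to 1 (fully open). A call has 1 to 8 rows; each row shifts and turns the commanded pose from where the row before left it, along the tool's axes as they then stand; what a row does not reach is not made up. A row lasts 1/10 s, in which the tool goes at most 50 mm and 8.59 degrees, less where a joint would pass 70% of its speed; a pose out of reach is approached as far as the arm can. A call with a number of a shift or a turn outside -1 to 1 is refused whole. A call with a gripper value outside its range is refused whole. The fingers move at their own pace and stop on an object; "grip_force" is the grip in N (left out, the last holds). Time passes only in rows, so rows that do not move let the fingers close. It gives the time, the measured TCP pose, the force, the opening and the grip force at its end, in the units of the state.
- ctrl.get_obs(): the state, without advancing time (a new reading comes with each control period).
- ctrl.get_image(name): name is "scene" or "side" or "wrist"; returns (picture, depth): 384x512x3 uint8, red, green, blue; 384x512 float32, m along the optical axis (not along the pixel's ray), 0 where there is no reading.
- ctrl.camera_info(name): a dict with "camera_matrix" (3x3 intrinsics, pixels), "rvec" (rotation vector, rad) and "tvec" (3), from world to camera coordinates, as OpenCV has them; the wrist camera has in their place "T_tool_cam" (4x4, takes a point from camera to tool coordinates, whose origin is the TCP and whose axes are the flange's). Camera axes: x right, y down, z forward; pixel columns grow to the right and rows downward; lengths in m; the calibration is good to about 2 mm. A picture is of the moment at which its call begins: read the wrist's pose just before it. camera_info takes no time and is no camera call.
- ctrl.finish_job(): hands the job in; it is judged then, once.
The state is a dict: "t": time; "q": joint angles; "dq": joint speeds; "effort": joint torques, N m; "tool_pos": TCP position; "tool_rot": TCP orientation; "contact_force": force on the tool from outside, world axes, zero at the start; "wrist_torque": the same for the moment, N m; "opening": finger opening in m; "grip_force": force on a finger pad.
Only numpy, scipy, OpenCV 4.12 (cv2) and the standard library are available. Lean on these libraries where they do the work, as an engineer would, in place of code of your own. Each camera call takes 0.05 s, during which the arm holds its last target. There are 200 camera calls.

### The job

Take the open jar from the carousel's front station, hold it mouth-down over the yellow waste tray and shake it until it gets no lighter, so that every stuck pellet has dropped into the tray, then lay it on its side in the blue wash tray. Then click the carousel round to bring the second open jar to the front and do the same with that one. Last, click the carousel on until the green-capped reference jar sits settled at the front; leave that jar on the carousel and the other things on the bench alone.

Things in the scene. Friction and masses are not known exactly. Their poses are not given: they have to be found in the camera images.
- carousel: White sample carousel, fixed. Origin at bench level on the disc's axis; its -x points from there to the FRONT station (facing the robot, red mark on the foot). Disc 330 mm across, top face 78 mm above the bench, six stations 60 deg apart, each a shallow nest for one lying jar. A box with a green-framed screen stands behind it (180 to 250 mm from the axis, up to 205 mm high).
- post (a point): Top of one of six aluminium driving posts that turn the disc, 12 mm thick, 55 mm tall, tops 133 mm above the bench, 150 mm from the axis, each half-way between two stations. With the disc at q they stand at angles q + 30 deg + k*60 deg from the carousel's +x, anticlockwise. This one is at first on the left of the front station (150 deg) and turns with the disc.
- disc (a joint): Turn of the disc (rad), 0 at the start, growing anticlockwise seen from above, endless. It clicks into a detent every 1.0472 rad (60 deg); about 4 N at a post carries it over the half-way point, after which it pulls itself to the next click.
- front (a point): Point where the middle of a jar lies when its station is exactly at the front: 105 mm from the disc axis, 101 mm above the bench. The nest: lugs 10 mm high at the four corners and low stops at both ends of the jar; the middle 40 mm of the jar's sides is free for fingers.
- jar_a_mid (a point): Middle of the jar that lies at the front station at the start: light grey square jar, blue band near the mouth, 70 mm long, 46 x 46 mm outside, walls 3 mm, base 4 mm, lying on its side, open mouth to its own +x (pointing outward from the carousel, towards the robot, at the front), +z up at the start. Weighs about 150 to 220 g empty.
- jar_b_mid (a point): Middle of the second jar, the same but with an orange band; at the start one station along the disc (on the robot's left of the front one), mouth outward: one click anticlockwise brings it to the front.
- jar_c_mid (a point): Middle of the closed reference jar, same size, green cap over its mouth, two stations along from the front one at the start: stays on the carousel.
- waste_tray: Yellow open waste tray, 220 x 220 mm, walls 50 mm high and 4 mm thick, floor about 4 mm; loose, 0.8 kg; origin at the centre of its underside. Stands on the robot's left or right.
- wash_tray: Blue open wash tray, 260 mm (its x, roughly away from the robot) x 220 mm, walls 28 mm high and 4 mm thick, floor about 4 mm; loose, 0.8 kg; origin at the centre of its underside. Stands on the other side.
- pellet_a0_mid (a point): Centre of a spent pellet in jar a (absent if None): copper ring disc, 36 mm across, 14 mm thick, axis along its own x, 50 g. A small sprung nib on its rim (4 mm out) rubs on the jar wall, so it stays stuck when the jar is just turned over; brisk 40 mm strokes along the jar's axis, mouth steeply down (50 deg or more below level), walk it out. 1 to 3 in a row, the first 16 to 48 mm inside the mouth.
- pellet_a1_mid (a point): Centre of a spent pellet in jar a (absent if None): copper ring disc, 36 mm across, 14 mm thick, axis along its own x, 50 g. A small sprung nib on its rim (4 mm out) rubs on the jar wall, so it stays stuck when the jar is just turned over; brisk 40 mm strokes along the jar's axis, mouth steeply down (50 deg or more below level), walk it out. 1 to 3 in a row, the first 16 to 48 mm inside the mouth.
- pellet_a2_mid (a point): Centre of a spent pellet in jar a (absent if None): copper ring disc, 36 mm across, 14 mm thick, axis along its own x, 50 g. A small sprung nib on its rim (4 mm out) rubs on the jar wall, so it stays stuck when the jar is just turned over; brisk 40 mm strokes along the jar's axis, mouth steeply down (50 deg or more below level), walk it out. 1 to 3 in a row, the first 16 to 48 mm inside the mouth.
- pellet_b0_mid (a point): Centre of a spent pellet in jar b (absent if None): copper ring disc, 36 mm across, 14 mm thick, axis along its own x, 50 g. A small sprung nib on its rim (4 mm out) rubs on the jar wall, so it stays stuck when the jar is just turned over; brisk 40 mm strokes along the jar's axis, mouth steeply down (50 deg or more below level), walk it out. 1 to 3 in a row, the first 16 to 48 mm inside the mouth.
- pellet_b1_mid (a point): Centre of a spent pellet in jar b (absent if None): copper ring disc, 36 mm across, 14 mm thick, axis along its own x, 50 g. A small sprung nib on its rim (4 mm out) rubs on the jar wall, so it stays stuck when the jar is just turned over; brisk 40 mm strokes along the jar's axis, mouth steeply down (50 deg or more below level), walk it out. 1 to 3 in a row, the first 16 to 48 mm inside the mouth.
- pellet_b2_mid (a point): Centre of a spent pellet in jar b (absent if None): copper ring disc, 36 mm across, 14 mm thick, axis along its own x, 50 g. A small sprung nib on its rim (4 mm out) rubs on the jar wall, so it stays stuck when the jar is just turned over; brisk 40 mm strokes along the jar's axis, mouth steeply down (50 deg or more below level), walk it out. 1 to 3 in a row, the first 16 to 48 mm inside the mouth.
- beaker: Bystander: glass beaker, 64 mm across, 85 mm high, origin at its underside; leave it alone.
- spatula: Bystander: spatula lying in front of the robot, origin at its underside; leave it alone.
- reagent: Bystander: amber jar, 56 mm across, 90 mm high, origin at its underside; leave it alone.
- weight: Bystander: brass weight, 32 mm across, 35 mm high, origin at its underside; leave it alone.
Not all that is in view belongs to the job. Leave any brown look-alike of the part that bears jar_c_mid alone.

How it is judged:
On the way, in this order (a step that is already met when the one before it is completed fails the run):
1. the first jar is emptied, its pellets in the waste tray, and it lies in the wash tray (x of pellet_a0_mid in the frame of waste_tray between -0.109 and 0.109 m and y of pellet_a0_mid in the frame of waste_tray between -0.109 and 0.109 m and z of pellet_a0_mid in the frame of waste_tray between -0.005 and 0.055 m and x of pellet_a1_mid in the frame of waste_tray between -0.109 and 0.109 m and y of pellet_a1_mid in the frame of waste_tray between -0.109 and 0.109 m and z of pellet_a1_mid in the frame of waste_tray between -0.005 and 0.055 m and x of pellet_a2_mid in the frame of waste_tray between -0.109 and 0.109 m and y of pellet_a2_mid in the frame of waste_tray between -0.109 and 0.109 m and z of pellet_a2_mid in the frame of waste_tray between -0.005 and 0.055 m and x of jar_a_mid in the frame of wash_tray between -0.112 and 0.112 m and y of jar_a_mid in the frame of wash_tray between -0.092 and 0.092 m and z of jar_a_mid in the frame of wash_tray between 0.015 and 0.039 m and angle between jar_a_mid's own x axis and vertical between 1.321 and 1.821 rad), for 0.2 s.
2. the second jar is clicked to the front station (horizontal distance between jar_b_mid and front below 0.016 m and distance between jar_b_mid and front below 0.02 m and velocity of joint disc between -0.08 and 0.08 rad/s), for 0.3 s.
3. the second jar is emptied, its pellets in the waste tray, and it lies in the wash tray (x of pellet_b0_mid in the frame of waste_tray between -0.109 and 0.109 m and y of pellet_b0_mid in the frame of waste_tray between -0.109 and 0.109 m and z of pellet_b0_mid in the frame of waste_tray between -0.005 and 0.055 m and x of pellet_b1_mid in the frame of waste_tray between -0.109 and 0.109 m and y of pellet_b1_mid in the frame of waste_tray between -0.109 and 0.109 m and z of pellet_b1_mid in the frame of waste_tray between -0.005 and 0.055 m and x of pellet_b2_mid in the frame of waste_tray between -0.109 and 0.109 m and y of pellet_b2_mid in the frame of waste_tray between -0.109 and 0.109 m and z of pellet_b2_mid in the frame of waste_tray between -0.005 and 0.055 m and x of jar_b_mid in the frame of wash_tray between -0.112 and 0.112 m and y of jar_b_mid in the frame of wash_tray between -0.092 and 0.092 m and z of jar_b_mid in the frame of wash_tray between 0.015 and 0.039 m and angle between jar_b_mid's own x axis and vertical between 1.321 and 1.821 rad), for 0.2 s.
4. the capped reference jar is clicked to the front station (horizontal distance between jar_c_mid and front below 0.016 m and distance between jar_c_mid and front below 0.02 m and velocity of joint disc between -0.08 and 0.08 rad/s), for 0.3 s.
At the end, for the whole second after the job is handed in: All pellets lie in the waste tray; both open jars lie on their sides (within 14 deg) in the wash tray, middles within 112 mm lengthwise and 92 mm crosswise of its centre; the capped jar rests in its nest, its middle within 16 mm of the front point; all at rest (all of step 1 and all of step 3 and all of step 4 and linear speed of each of jar_a, jar_b, jar_c, pellet_a0, pellet_a1, pellet_a2, pellet_b0, pellet_b1, pellet_b2 below 0.03 m/s); the robot touches nothing.
It fails at once if the capped reference jar is lifted off the carousel or knocked off it (height (world z) of jar_c_mid above 0.125 m or height (world z) of jar_c_mid below 0.08 m).
It fails at once if a bystander on the bench is disturbed (distance of any of spatula, reagent, beaker, weight from where it was at the start of the episode above 0.04 m).
Of pellet_a0, pellet_a1, pellet_a2 only 1 to 3 are there at a start; the rules pass over those that are not, and their reading is None.
Of pellet_b0, pellet_b1, pellet_b2 only 1 to 3 are there at a start; the rules pass over those that are not, and their reading is None.
At some moment in a run one of waste_tray, wash_tray may be knocked a few centimetres aside while the robot is not near it.
It also fails if it takes over 192 s, if anything falls off the work surface, if the arm or the gripper's body presses on something with over 40 N, if the wrist force passes 120 N, or if a joint passes its speed limit or range.

## Working session

There is one attempt and no reset: what is moved stays moved. The work goes in short steps, Python scripts to look and compute and a tool call to move; the robot and the scene stay as the last step left them, time stands still between calls to the robot, and variables do not carry over. Pictures are saved under pics/ and viewed, at most 14 in all, crops included, and the job is handed in when it is done.

Besides the shell and the picture viewer there is one more tool, called after "Request:" as a command line: name --pt "numbers of a row" for each row, then --argument value for the rest. jog_arm: Moves the arm, as the interface text tells. Shifts and turns lie within -1 to 1; 1 stands for 0.02 m of shift or 45 degrees of turn. Its arguments: {"type":"object","properties":{"plan":{"type":"array"},"grip_force":{"type":"number"}},"required":["plan"]}

```bash
ls; mkdir -p pics
python3 - <<'E'
from station import ctrl
import cv2,numpy as np
o=ctrl.get_obs()
print(o)
for n in ["scene","side"]:
    im,d=ctrl.get_image(n); cv2.imwrite(f"pics/{n}0.png",im[:,:,::-1]); np.savez(f"pics/{n}0.npz",im=im,d=d)
    print(n,ctrl.camera_info(n))
print(ctrl.camera_info("wrist"))
E
```

```text
pics
{'t': 0.0, 'q': array([-1.29500035e+00,  5.33532097e-02,  1.61429046e+00, -1.87102588e-05,
        1.47600412e+00, -1.19044398e-01]), 'dq': array([-0.00076142,  0.00040624,  0.00193852,  0.00173647,  0.000902  ,
        0.00016212]), 'effort': array([-1.48457115e-03, -3.93687129e+01, -3.70176387e+01, -1.83637499e-04,
        7.03095211e-03,  5.04391302e-07]), 'tool_pos': array([ 0.24021204, -0.57631979,  0.2300674 ]), 'tool_rot': array([-3.07856171e+00, -6.15794067e-01,  2.81734813e-04]), 'contact_force': array([-0.67175918, -1.19991199,  0.27727184]), 'wrist_torque': array([ 0.03000116, -0.03130367,  0.01675429]), 'grip_force': 0.0, 'opening': 0.08566944837412445}
scene {'camera_matrix': array([[437.141421  ,   0.        , 255.17932287],
       [  0.        , 437.141421  , 196.59079857],
       [  0.        ,   0.        ,   1.        ]]), 'rvec': array([ 1.18391772,  2.56434282, -0.73870369]), 'tvec': array([ 0.34890432, -0.32483208,  1.71468834])}
side {'camera_matrix': array([[375.10058773,   0.        , 256.72131488],
       [  0.        , 375.10058773, 194.9870437 ],
       [  0.        ,   0.        ,   1.        ]]), 'rvec': array([ 0.89192792, -2.45545995,  1.13649777]), 'tvec': array([0.45267433, 0.28642336, 0.72401207])}
{'camera_matrix': array([[309.40751094,   0.        , 255.0445158 ],
       [  0.        , 309.40751094, 186.75013352],
       [  0.        ,   0.        ,   1.        ]]), 'T_tool_cam': array([[-3.75943464e-04, -9.64579833e-01, -2.63790835e-01,
         6.56577999e-02],
       [ 9.99999916e-01, -4.05259927e-04,  5.67196353e-05,
        -7.62418431e-04],
       [-1.61614471e-04, -2.63790792e-01,  9.64579904e-01,
        -1.42916603e-01],
       [ 0.00000000e+00,  0.00000000e+00,  0.00000000e+00,
         1.00000000e+00]])}
```

View pics/scene0.png

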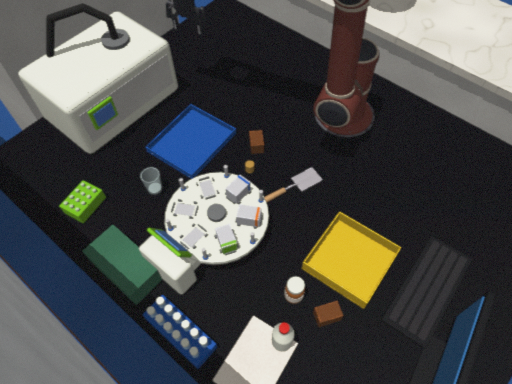

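View pics/side0.png

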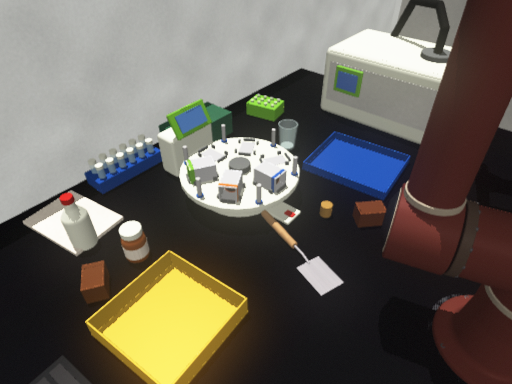

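The scene view shows the robot at the top, the carousel at (217,215), the yellow tray at (352,258) and the blue tray at (191,140). Jar a (blue band) is near (238,188), jar b (orange) near (248,215) and jar c (green) near (228,238). The side view agrees; the red foot mark is at (290,213). Next I'll turn these into positions.

```bash
cat > h.py <<'E'
from station import ctrl
import cv2,numpy as np
from scipy.spatial.transform import Rotation as R
def cloud(n,im=None,d=None,pose=None):
    """image and world point per pixel"""
    if im is None:
        o=ctrl.get_obs(); im,d=ctrl.get_image(n)
        pose=(o['tool_pos'],o['tool_rot'])
    c=ctrl.camera_info(n); K=c['camera_matrix']
    v,u=np.mgrid[:384,:512]
    P=np.stack([(u-K[0,2])/K[0,0]*d,(v-K[1,2])/K[1,1]*d,d],-1)
    if n=='wrist':
        T=c['T_tool_cam']; P=P@T[:3,:3].T+T[:3,3]
        P=P@R.from_rotvec(pose[1]).as_matrix().T+pose[0]
    else:
        M=R.from_rotvec(c['rvec']).as_matrix(); P=(P-c['tvec'])@M
    P[d==0]=np.nan
    return im,P
def hsv(im): return cv2.cvtColor(im,cv2.COLOR_RGB2HSV)
def rect(P,m):
    xy=P[m][:,:2].astype(np.float32); xy=xy[~np.isnan(xy[:,0])]
    return cv2.minAreaRect(xy)
def largest(m):
    n,l,s,_=cv2.connectedComponentsWithStats(m.astype(np.uint8)); return l==1+np.argmax(s[1:,4])
E
python3 - <<'E'
from h import *
for n in ["scene","side"]:
    z=np.load(f"pics/{n}0.npz"); im,P=cloud(n,z['im'],z['d']); H=hsv(im); h,s,v=H[...,0],H[...,1],H[...,2]
    Z=P[...,2]; print(n)
    yel=largest((h>20)&(h<33)&(s>150)&(v>80)); blu=largest((h>105)&(h<125)&(s>150)&(v>60)&(P[...,0]<0.85)&(P[...,1]<0.0)&(Z<0.06)&(Z>-.02))
    for nm,m in(("yel",yel),("blu",blu)):
        print(nm,rect(P,m),"floor",np.nanmedian(Z[m]), "rim", np.nanpercentile(Z[m],97))
    disc=largest((Z>.07)&(Z<.085)&(s<60)&(v>120)&(P[...,0]<1.2))
    c=cv2.minEnclosingCircle(P[disc][:,:2].astype(np.float32)); print("disc",c,np.nanmedian(Z[disc]))
    C=np.array(c[0]); r=np.hypot(P[...,0]-C[0],P[...,1]-C[1])
    top=(Z>.112)&(Z<.131)&(r<.142)&(r>.06)
    k,l,st,_=cv2.connectedComponentsWithStats(top.astype(np.uint8))
    for i in range(1,k):
        if st[i,4]>25:
            m=l==i; q=P[m].mean(0); print("jar top",q,rect(P,m),np.degrees(np.arctan2(q[1]-C[1],q[0]-C[0])),im[m].mean(0))
    po=(Z>.118)&(Z<.14)&(r>.142)&(r<.16)
    k,l,st,_=cv2.connectedComponentsWithStats(po.astype(np.uint8))
    for i in range(1,k):
        if st[i,4]>2: q=P[l==i].mean(0); print("post",q.round(3),np.degrees(np.arctan2(q[1]-C[1],q[0]-C[0])).round(1),np.hypot(*(q[:2]-C)).round(3))
    red=(s>130)&((h<6)|(h>172))&(v>80)&(r<.25)&(Z<.06)
    if red.sum(): print("red",P[red].mean(0),red.sum())
    for nm,(a,b) in (("scene",()),) if 0 else ():pass
E
```

```text
scene
yel ((0.49049806594848633, 0.3611399531364441), (0.25578737258911133, 0.23345550894737244), 4.718592643737793) floor 0.00574264568563706 rim 0.05113790579737324
blu ((0.4775239825248718, -0.36913615465164185), (0.2867567539215088, 0.2511647939682007), 5.722897052764893) floor 0.006860034548485496 rim 0.02975159708886035
disc ((0.680479884147644, -0.03500564768910408), 0.16675758361816406) 0.07940981774779583
jar top [ 0.57961147 -0.03382445  0.12398333] ((0.5770227909088135, -0.03623531013727188), (0.07361028343439102, 0.049980126321315765), 2.1138038635253906) 179.32908133767913 [177.36190476 180.48888889 190.76825397]
jar top [0.63085069 0.05661694 0.12443343] ((0.6294065117835999, 0.054415807127952576), (0.048166368156671524, 0.07112941145896912), 29.356277465820312) 118.44307311436864 [201.69047619 189.35416667 183.72619048]
jar top [0.73546342 0.05732836 0.12468924] ((0.7339037656784058, 0.05524329096078873), (0.07356271892786026, 0.04603508114814758), 59.89573287963867) 59.22682478693999 [190.71428571 199.82352941 180.97759104]
post [ 0.554 -0.111  0.131] -149.1 0.148
pos
[... 815 characters left out ...]
]
jar top [ 0.57690158 -0.0313655   0.12399662] ((0.5788770318031311, -0.035932544618844986), (0.0498480424284935, 0.07144727557897568), 88.98993682861328) 177.94548532147098 [200.5097561  204.30487805 211.46585366]
jar top [0.62794877 0.05694154 0.12508661] ((0.6311420202255249, 0.05440441519021988), (0.04685056954622269, 0.07383572310209274), 31.071147918701172) 121.11461036556236 [229.91338583 219.2519685  209.82152231]
post [ 0.813 -0.108  0.128] -29.3 0.148
post [ 0.684 -0.184  0.129] -89.9 0.149
post [0.811 0.042 0.129] 31.3 0.149
post [ 0.553 -0.109  0.129] -150.5 0.15
post [0.68  0.116 0.128] 91.2 0.152
post [0.552 0.041 0.129] 149.8 0.152
red [ 0.50794053 -0.03472941  0.01436462] 37
```

```bash
cat >> h.py <<'E'
def to_tool(p):
    o=ctrl.get_obs(); M=R.from_rotvec(o['tool_rot']).as_matrix()
    return ((np.array(p)-o['tool_pos'])@M/.02).round(2)
def turn_to(Mt):
    o=ctrl.get_obs(); return ((R.from_rotvec(o['tool_rot']).inv()*R.from_matrix(Mt)).as_rotvec(degrees=True)/45).round(3)
def trays(im,P):
    """rim-based centre, size, angle of the trays"""
    H=hsv(im); h,s,v=H[...,0],H[...,1],H[...,2]; X,Y,Z=[P[...,i] for i in range(3)]
    out={}
    for nm,a,b,zr,sgn in (("waste",18,35,.05,1),("wash",105,125,.028,-1)):
        m=(h>a)&(h<b)&(s>130)&(v>50)&(abs(Z-zr)<.006)&(X<.85)&(Y*sgn>.12)
        m=m&(cv2.filter2D(m.astype(np.float32),-1,np.ones((5,5)))>5)
        if m.sum()>50: out[nm]=[np.round(np.array(q),3) for q in rect(P,m)]
    return out
E
python3 - <<'E'
from h import *
for n in ["scene","side"]:
    z=np.load(f"pics/{n}0.npz"); im,P=cloud(n,z['im'],z['d']); print(n,trays(im,P))
print(turn_to(np.diag([1.,-1,-1])))
D=np.array([.578,-.036,.20])-ctrl.get_obs()['tool_pos'];print(D/.02)
c=ctrl.camera_info("side"); print(-R.from_rotvec(c['rvec']).as_matrix().T@c['tvec'])
E
```

```text
scene {'waste': [array([0.505, 0.367]), array([0.224, 0.221]), np.float64(4.6)], 'wash': [array([ 0.486, -0.356]), array([0.266, 0.227]), np.float64(5.69)]}
side {'waste': [array([0.507, 0.368]), array([0.222, 0.221]), np.float64(4.564)], 'wash': [array([ 0.488, -0.355]), array([0.261, 0.226]), np.float64(5.473)]}
[-0.002  0.     0.503]
[16.88842529 27.01875011 -1.50857286]
[0.10787298 0.57083824 0.68822452]
```

Request:
jog_arm --pt "0 0 0 0 0 0.168 1" --pt "0 0 0 0 0 0.168 1" --pt "0 0 0 0 0 0.168 1" --pt "0.62 -1 0.05 0 0 0 1" --pt "0.62 -1 0.05 0 0 0 1" --pt "0.62 -1 0.05 0 0 0 1" --pt "0.62 -1 0.05 0 0 0 1" --pt "0.62 -1 0.05 0 0 0 1"

```text
t: 0.9
tool_pos: [0.3027, -0.4758, 0.2256]
tool_rot: [-3.141, 0.002, 0.001]
contact_force: [0.7, 0.2, 0.1]
opening: 0.0856
grip_force: 0.0
```

Request:
jog_arm --pt "0.62 -1 0.05 0 0 0 1" --pt "0.62 -1 0.05 0 0 0 1" --pt "0.62 -1 0.05 0 0 0 1" --pt "0.62 -1 0.05 0 0 0 1" --pt "0.62 -1 0.05 0 0 0 1" --pt "0.62 -1 0.05 0 0 0 1" --pt "0.62 -1 0.05 0 0 0 1" --pt "0.62 -1 0.05 0 0 0 1"

```text
t: 1.7
tool_pos: [0.402, -0.3159, 0.2177]
tool_rot: [-3.141, 0.002, 0.001]
contact_force: [-0.0, 0.6, 0.4]
opening: 0.0852
grip_force: 0.0
```

Request:
jog_arm --pt "0.62 -1 0.05 0 0 0 1" --pt "0.62 -1 0.05 0 0 0 1" --pt "0.62 -1 0.05 0 0 0 1" --pt "0.62 -1 0.05 0 0 0 1" --pt "0.62 -1 0.05 0 0 0 1" --pt "0.62 -1 0.05 0 0 0 1" --pt "0.62 -1 0.05 0 0 0 1" --pt "0.62 -1 0.05 0 0 0 1"

```text
t: 2.5
tool_pos: [0.5013, -0.1561, 0.2097]
tool_rot: [-3.141, 0.002, 0.001]
contact_force: [0.6, 0.6, -0.3]
opening: 0.0854
grip_force: 0.0
```

Request:
jog_arm --pt "0.62 -1 0.05 0 0 0 1" --pt "0.62 -1 0.05 0 0 0 1" --pt "0.62 -1 0.05 0 0 0 1" --pt "0.62 -1 0.05 0 0 0 1" --pt "0.62 -1 0.05 0 0 0 1" --pt "0.62 -1 0.05 0 0 0 1" --pt "0 0 0 0 0 0 1" --pt "0 0 0 0 0 0 1"

```text
t: 3.3
tool_pos: [0.5754, -0.0371, 0.2037]
tool_rot: [3.141, -0.0, -0.002]
contact_force: [0.5, -0.5, -0.1]
opening: 0.0856
grip_force: 0.0
```

Run:
```python
from h import *
im,P=cloud("wrist"); cv2.imwrite("pics/w1.png",im[:,:,::-1])
o=ctrl.get_obs(); print(o['tool_pos'],o['tool_rot'],o['contact_force'])
Z=P[...,2]; r=np.hypot(P[...,0]-.578,P[...,1]+.036)
m=largest((abs(Z-.124)<.004)&(r<.05)); print(rect(P,m),np.nanmedian(Z[m]))
print(to_tool([.578,-.036,.086]),turn_to(np.diag([1.,-1,-1])))
```

```text
[ 0.57528165 -0.0375878   0.20385632] [ 3.14132145e+00 -1.61199394e-03 -1.62830082e-03] [ 0.63663722 -0.01184871 -0.04439835]
((0.5765408277511597, -0.037032660096883774), (0.0705137699842453, 0.04712211340665817), 0.682185709476471) 0.12434897481369495
[ 0.14 -0.08  5.89] [ 0.     0.001 -0.001]
```

View pics/w1.png

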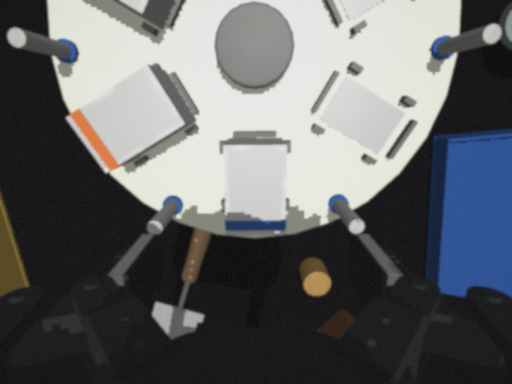

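The wrist view shows jar a at (255,185), square to the fingers, with its blue band toward the robot. The fingers stand clear of the posts at (165,210) and (348,212), so I'll descend and grasp.

Request:
jog_arm --pt "0.08 0 0.95 0 0 0 1" --pt "0 0 1 0 0 0 1" --pt "0 0 1 0 0 0 1" --pt "0 0 1 0 0 0 1" --pt "0 0 1 0 0 0 1" --pt "0 0 0.5 0 0 0 1" --pt "0 0 0.42 0 0 0 1" --pt "0 0 0 0 0 0 0.3" --grip_force 60

```text
t: 4.15
tool_pos: [0.5766, -0.0376, 0.086]
tool_rot: [-3.141, 0.002, 0.003]
contact_force: [0.3, 0.3, -0.2]
opening: 0.0733
grip_force: 0.0
```

Request:
jog_arm --pt "0 0 0 0 0 0 -1" --pt "0 0 0 0 0 0 -1" --pt "0 0 0 0 0 0 -1" --pt "0 0 0 0 0 0 -1" --pt "0 0 0 0 0 0 -1" --pt "0 0 0 0 0 0 -1"

```text
t: 4.75
tool_pos: [0.5784, -0.0374, 0.0884]
tool_rot: [3.141, -0.002, 0.004]
contact_force: [0.4, -0.4, 5.6]
opening: 0.0452
grip_force: 62.4
```

Request:
jog_arm --pt "0 0 -0.5 0 0 0 -1" --pt "0 0 -1 0 0 0 -1" --pt "0 0 -1 0 0 0 -1" --pt "0 0 -1 0 0 0 -1" --pt "0 0 -1 0 0 0 -1" --pt "0 0 -1 0 0 0 -1" --pt "0 0 0 0 0 0 -1" --pt "0 0 0 0 0 0 -1"

```text
t: 5.55
tool_pos: [0.5769, -0.0371, 0.1962]
tool_rot: [-3.141, 0.002, 0.001]
contact_force: [-0.8, -0.1, -3.2]
opening: 0.0454
grip_force: 62.2
```

Request:
jog_arm --pt "0 0 0 0 0 0 -1" --pt "-0.18 -1 0 0 0 0 -1" --pt "-0.18 -1 0 0 0 0 -1" --pt "-0.18 -1 0 0 0 0 -1" --pt "-0.18 -1 0 0 0 0 -1" --pt "-0.18 -1 0 0 0 0 -1" --pt "-0.18 -1 0 0 0 0 -1" --pt "-0.18 -1 0 0 0 0 -1"

```text
t: 6.35
tool_pos: [0.5511, 0.1035, 0.1948]
tool_rot: [3.141, -0.002, -0.005]
contact_force: [0.1, 0.1, -1.9]
opening: 0.0453
grip_force: 62.3
```

Request:
jog_arm --pt "-0.18 -1 0 0 0 0 -1" --pt "-0.18 -1 0 0 0 0 -1" --pt "-0.18 -1 0 0 0 0 -1" --pt "-0.18 -1 0 0 0 0 -1" --pt "-0.18 -1 0 0 0 0 -1" --pt "-0.18 -1 0 0 0 0 -1" --pt "-0.18 -1 0 0 0 0 -1" --pt "-0.18 -1 0 0 0 0 -1"

```text
t: 7.15
tool_pos: [0.5224, 0.2633, 0.1947]
tool_rot: [3.14, -0.002, -0.005]
contact_force: [-0.9, -0.5, -2.2]
opening: 0.0456
grip_force: 62.3
```

Request:
jog_arm --pt "-0.18 -1 0 0 0 0 -1" --pt "-0.18 -1 0 0 0 0 -1" --pt "-0.18 -1 0 0 0 0 -1" --pt "-0.18 -1 0 0 0 0 -1" --pt "-0.18 -1 0 0 0 0 -1" --pt "0 0 0 0 0 0 -1" --pt "0 0 0 0 0 0 -1" --pt "0 0 0 0 0 0 -1"

```text
t: 7.95
tool_pos: [0.5055, 0.3619, 0.1958]
tool_rot: [3.14, -0.002, -0.002]
contact_force: [-0.6, 0.3, -2.4]
opening: 0.0451
grip_force: 62.3
```

Request:
jog_arm --pt "0 0 0 0 0 -0.16 -1" --pt "0 0 0 0 0 -0.16 -1" --pt "0 0 0 0 0 -0.16 -1" --pt "0 0 0 0 0 -0.16 -1" --pt "0 0 0 0 0 -0.16 -1" --pt "0 0 0 0 0 0 -1" --pt "0 0 0 0 0 0 -1" --pt "0 0 0 0 0 0 -1"

```text
t: 8.75
tool_pos: [0.5059, 0.3624, 0.1968]
tool_rot: [2.989, 0.966, -0.0]
contact_force: [-0.8, -0.6, -2.7]
opening: 0.0453
grip_force: 62.3
```

Run:
```python
from h import *
f=[]
for i in range(2):
    im,P=cloud("side"); f.append(ctrl.get_obs()['contact_force'][2])
cv2.imwrite("pics/s2.png",im[:,:,::-1]); print(f,trays(im,P),ctrl.get_obs()['tool_pos'])
```

```text
[np.float64(-1.8603098396179354), np.float64(-2.979837131056187)] {'waste': [array([0.507, 0.368]), array([0.221, 0.221]), np.float64(4.419)], 'wash': [array([ 0.488, -0.355]), array([0.261, 0.228]), np.float64(5.387)]} [0.50581322 0.36262744 0.19686618]
```

View pics/s2.png

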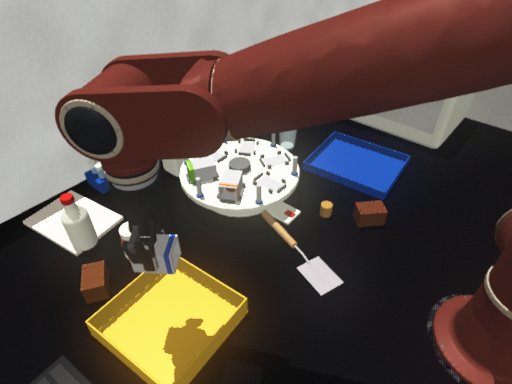

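The side view shows jar a in the gripper at (155,255), above the yellow tray, mouth toward the robot. The weight reads about 2.4 N. I'll tilt it mouth-down.

Request:
jog_arm --pt "0 0 0 0 0.178 0 -1" --pt "0 0 0 0 0.178 0 -1" --pt "0 0 0 0 0.178 0 -1" --pt "0 0 0 0 0.178 0 -1" --pt "0 0 0 0 0.178 0 -1" --pt "0 0 0 0 0.178 0 -1" --pt "0 0 0 0 0.178 0 -1" --pt "0 0 0 0 0.178 0 -1"

```text
t: 9.65
tool_pos: [0.5013, 0.3672, 0.1941]
tool_rot: [-2.359, -0.783, -1.331]
contact_force: [-0.5, 0.8, -3.9]
opening: 0.0452
grip_force: 62.6
```

Request:
jog_arm --pt "0 0 0 0 0.178 0 -1" --pt "0 0 0 0 0.178 0 -1" --pt "0 0 0 0 0 0 -1" --pt "0 0 0 0 0 0 -1"

```text
t: 10.05
tool_pos: [0.4991, 0.3775, 0.1982]
tool_rot: [-2.262, -0.782, -1.393]
contact_force: [0.7, -1.2, -1.6]
opening: 0.0452
grip_force: 62.6
```

Run:
```python
from h import *
o=ctrl.get_obs(); M=R.from_rotvec(o['tool_rot']).as_matrix(); print(o['tool_pos'],M.round(3),o['q'].round(2))
print(to_tool(np.array([.507,.368,.155])+.017*M[:,2]))
```

```text
[0.49908341 0.37750996 0.19815861] [[ 0.357  0.629  0.691]
 [ 0.262 -0.777  0.572]
 [ 0.896 -0.023 -0.443]] [ 0.42 -0.4   2.34  1.17  0.26  0.32]
[-1.92  0.67  1.81]
```

Request:
jog_arm --pt "-0.32 0.17 0.79 0 -0.05 0 -1" --pt "-0.32 0.17 0.79 0 -0.05 0 -1" --pt "-0.32 0.17 0.79 0 0 0 -1" --pt "-0.32 0.17 0.79 0 0 0 -1" --pt "0 0 0 0 0 0 -1" --pt "0 0 0 0 0 0 -1"

```text
t: 10.65
tool_pos: [0.5404, 0.3951, 0.1453]
tool_rot: [-2.328, -0.807, -1.311]
contact_force: [0.5, -0.2, -2.6]
opening: 0.0455
grip_force: 62.3
```

Request:
jog_arm --pt "1 0 0 0 0 0 -1" --pt "-1 0 0 0 0 0 -1" --pt "-1 0 0 0 0 0 -1" --pt "1 0 0 0 0 0 -1" --pt "1 0 0 0 0 0 -1" --pt "-1 0 0 0 0 0 -1" --pt "-1 0 0 0 0 0 -1" --pt "1 0 0 0 0 0 -1"

```text
t: 11.45
tool_pos: [0.5357, 0.393, 0.1383]
tool_rot: [-2.334, -0.807, -1.3]
contact_force: [-0.4, -0.3, -3.2]
opening: 0.0452
grip_force: 62.4
```

Run:
```python
from h import *
o=ctrl.get_obs(); M=R.from_rotvec(o['tool_rot']).as_matrix(); print(o['tool_pos'],M.round(3),o['q'].round(2),o['contact_force'])
im,P=cloud("scene"); cv2.imwrite("pics/c3.png",cv2.resize(im[130:330,230:480,::-1],None,fx=3,fy=3))
```

```text
[0.53569476 0.39300505 0.13833042] [[ 0.417  0.629  0.656]
 [ 0.309 -0.777  0.548]
 [ 0.855 -0.026 -0.519]] [ 0.42 -0.17  2.23  1.31  0.24  0.16] [-0.43496956 -0.25139362 -3.20629154]
```

View pics/c3.png

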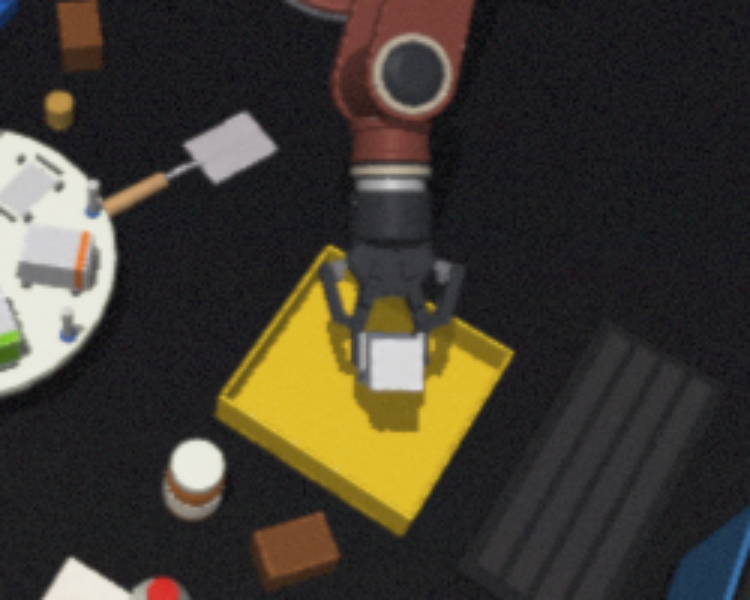

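The crop shows the jar at (397,362) mouth-down, well inside the yellow tray. I'll shake it.

Request:
jog_arm --pt "1 0 0 0 0 0 -1" --pt "1 0 0 0 0 0 -1" --pt "-1 0 0 0 0 0 -1" --pt "-1 0 0 0 0 0 -1" --pt "1 0 0 0 0 0 -1" --pt "1 0 0 0 0 0 -1" --pt "-1 0 0 0 0 0 -1" --pt "-1 0 0 0 0 0 -1"

```text
t: 12.3
tool_pos: [0.5422, 0.3959, 0.1501]
tool_rot: [-2.321, -0.807, -1.322]
contact_force: [-1.2, -0.7, -1.6]
opening: 0.0454
grip_force: 62.5
```

Request:
jog_arm --pt "1 0 0 0 0 0 -1" --pt "1 0 0 0 0 0 -1" --pt "-1 0 0 0 0 0 -1" --pt "-1 0 0 0 0 0 -1" --pt "1 0 0 0 0 0 -1" --pt "1 0 0 0 0 0 -1" --pt "-1 0 0 0 0 0 -1" --pt "-1 0 0 0 0 0 -1"

```text
t: 13.1
tool_pos: [0.5422, 0.3959, 0.1501]
tool_rot: [-2.321, -0.807, -1.322]
contact_force: [-0.3, -0.1, -2.0]
opening: 0.0453
grip_force: 62.5
```

Request:
jog_arm --pt "1 0 0 0 0 0 -1" --pt "1 0 0 0 0 0 -1" --pt "-1 0 0 0 0 0 -1" --pt "-1 0 0 0 0 0 -1" --pt "1 0 0 0 0 0 -1" --pt "1 0 0 0 0 0 -1" --pt "-1 0 0 0 0 0 -1" --pt "-1 0 0 0 0 0 -1"

```text
t: 13.9
tool_pos: [0.5422, 0.396, 0.1501]
tool_rot: [-2.321, -0.807, -1.322]
contact_force: [0.4, 0.5, -2.9]
opening: 0.0453
grip_force: 62.5
```

Request:
jog_arm --pt "1 0 0 0 0 0 -1" --pt "1 0 0 0 0 0 -1" --pt "-1 0 0 0 0 0 -1" --pt "-1 0 0 0 0 0 -1" --pt "1 0 0 0 0 0 -1" --pt "1 0 0 0 0 0 -1" --pt "0 0 0 0 0 0 -1" --pt "0 0 0 0 0 0 -1"

```text
t: 14.7
tool_pos: [0.5571, 0.4076, 0.1815]
tool_rot: [-2.324, -0.807, -1.316]
contact_force: [-0.2, 0.4, -2.3]
opening: 0.0451
grip_force: 62.5
```

```bash
cat >> h.py <<'E'
def weigh(n=8):
    f=[]
    for i in range(n): ctrl.get_image("side"); f.append(ctrl.get_obs()['contact_force'][2])
    return round(np.mean(f),2),round(np.std(f)/n**.5,2)
def copper(name="side"):
    im,P=cloud(name); H=hsv(im); h,s,v=H[...,0],H[...,1],H[...,2]
    m=(P[...,1]>.2)&(P[...,2]<.045)&(P[...,2]>.008)&(abs(P[...,0]-.507)<.1)&(abs(P[...,1]-.368)<.1)
    return im,P,m
E
python3 - <<'E'
from h import *
print(weigh()); o=ctrl.get_obs();print(o['tool_pos'],R.from_rotvec(o['tool_rot']).as_matrix().round(3),o['q'].round(2))
im,P=cloud("side"); cv2.imwrite("pics/s4.png",cv2.resize(im[200:384,60:280,::-1],None,fx=3,fy=3))
E
```

```text
(np.float64(-1.77), np.float64(0.23))
[0.5562664  0.40701213 0.17864301] [[ 0.41   0.629  0.66 ]
 [ 0.306 -0.777  0.55 ]
 [ 0.859 -0.023 -0.511]] [ 0.43 -0.17  2.17  1.05  0.26  0.43]
```

View pics/s4.png

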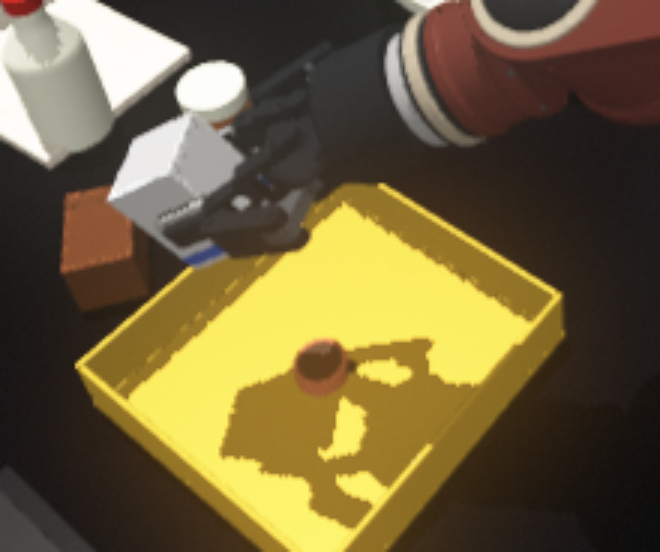

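One pellet is now in the tray at (322,365). I'll keep shaking.

Request:
jog_arm --pt "-1 0 0 0 0 0 -1" --pt "-1 0 0 0 0 0 -1" --pt "1 0 0 0 0 0 -1" --pt "1 0 0 0 0 0 -1" --pt "-1 0 0 0 0 0 -1" --pt "-1 0 0 0 0 0 -1" --pt "1 0 0 0 0 0 -1" --pt "1 0 0 0 0 0 -1"

```text
t: 15.95
tool_pos: [0.5554, 0.4065, 0.1766]
tool_rot: [-2.331, -0.806, -1.307]
contact_force: [-0.7, -0.1, -2.1]
opening: 0.0454
grip_force: 62.5
```

Request:
jog_arm --pt "-1 0 0 0 0 0 -1" --pt "-1 0 0 0 0 0 -1" --pt "1 0 0 0 0 0 -1" --pt "1 0 0 0 0 0 -1" --pt "-1 0 0 0 0 0 -1" --pt "-1 0 0 0 0 0 -1" --pt "1 0 0 0 0 0 -1" --pt "1 0 0 0 0 0 -1"

```text
t: 16.75
tool_pos: [0.5554, 0.4065, 0.1766]
tool_rot: [-2.331, -0.806, -1.307]
contact_force: [1.9, -0.5, -2.0]
opening: 0.0455
grip_force: 62.5
```

Request:
jog_arm --pt "-1 0 0 0 0 0 -1" --pt "-1 0 0 0 0 0 -1" --pt "1 0 0 0 0 0 -1" --pt "1 0 0 0 0 0 -1" --pt "-1 0 0 0 0 0 -1" --pt "-1 0 0 0 0 0 -1" --pt "1 0 0 0 0 0 -1" --pt "1 0 0 0 0 0 -1"

```text
t: 17.55
tool_pos: [0.5554, 0.4065, 0.1766]
tool_rot: [-2.331, -0.806, -1.307]
contact_force: [1.5, -0.4, -1.2]
opening: 0.0458
grip_force: 62.5
```

Request:
jog_arm --pt "-1 0 0 0 0 0 -1" --pt "-1 0 0 0 0 0 -1" --pt "1 0 0 0 0 0 -1" --pt "1 0 0 0 0 0 -1" --pt "-1 0 0 0 0 0 -1" --pt "-1 0 0 0 0 0 -1" --pt "1 0 0 0 0 0 -1" --pt "1 0 0 0 0 0 -1"

```text
t: 18.35
tool_pos: [0.5554, 0.4065, 0.1766]
tool_rot: [-2.331, -0.806, -1.307]
contact_force: [0.6, -0.1, -0.7]
opening: 0.0453
grip_force: 62.5
```

```bash
cat >> h.py <<'E'
def blobs(name="side"):
    """things standing 8-40 mm above the waste tray's floor that are copper"""
    im,P=cloud(name); H=hsv(im); h,s,v=H[...,0],H[...,1],H[...,2]
    m=(abs(P[...,0]-.507)<.1)&(abs(P[...,1]-.368)<.1)&(P[...,2]<.045)&((h<16)|(h>170))&(s>60)
    n,l,st,c=cv2.connectedComponentsWithStats(m.astype(np.uint8))
    return [(P[l==i].mean(0).round(3),int(st[i,4])) for i in range(1,n) if st[i,4]>15]
E
python3 - <<'E'
from h import *
print(weigh()); o=ctrl.get_obs();print(o['tool_pos'],o['q'].round(2)); print(blobs(),blobs("scene"))
E
```

```text
(np.float64(-1.45), np.float64(0.47))
[0.55575677 0.40678608 0.1776508 ] [ 0.43 -0.17  2.17  1.05  0.26  0.43]
[(array([0.506, 0.378, 0.018]), 223)] [(array([0.515, 0.375, 0.018]), 74)]
```

Request:
jog_arm --pt "-1 0 0 0 0 0 -1" --pt "-1 0 0 0 0 0 -1" --pt "1 0 0 0 0 0 -1" --pt "1 0 0 0 0 0 -1" --pt "-1 0 0 0 0 0 -1" --pt "-1 0 0 0 0 0 -1" --pt "1 0 0 0 0 0 -1" --pt "1 0 0 0 0 0 -1"

```text
t: 19.65
tool_pos: [0.5552, 0.4064, 0.1762]
tool_rot: [-2.332, -0.806, -1.306]
contact_force: [0.5, -0.7, -1.0]
opening: 0.0451
grip_force: 62.5
```

Request:
jog_arm --pt "-1 0 0 0 0 0 -1" --pt "-1 0 0 0 0 0 -1" --pt "1 0 0 0 0 0 -1" --pt "1 0 0 0 0 0 -1" --pt "-1 0 0 0 0 0 -1" --pt "-1 0 0 0 0 0 -1" --pt "1 0 0 0 0 0 -1" --pt "1 0 0 0 0 0 -1"

```text
t: 20.45
tool_pos: [0.5552, 0.4064, 0.1762]
tool_rot: [-2.332, -0.806, -1.306]
contact_force: [0.8, 0.1, -1.8]
opening: 0.0454
grip_force: 62.5
```

Request:
jog_arm --pt "-1 0 0 0 0 0 -1" --pt "-1 0 0 0 0 0 -1" --pt "1 0 0 0 0 0 -1" --pt "1 0 0 0 0 0 -1" --pt "-1 0 0 0 0 0 -1" --pt "-1 0 0 0 0 0 -1" --pt "1 0 0 0 0 0 -1" --pt "1 0 0 0 0 0 -1"

```text
t: 21.25
tool_pos: [0.5551, 0.4064, 0.1762]
tool_rot: [-2.332, -0.806, -1.306]
contact_force: [0.6, 0.3, -1.2]
opening: 0.0456
grip_force: 62.5
```

Request:
jog_arm --pt "-1 0 0 0 0 0 -1" --pt "-1 0 0 0 0 0 -1" --pt "1 0 0 0 0 0 -1" --pt "1 0 0 0 0 0 -1" --pt "-1 0 0 0 0 0 -1" --pt "-1 0 0 0 0 0 -1" --pt "1 0 0 0 0 0 -1" --pt "1 0 0 0 0 0 -1"

```text
t: 22.05
tool_pos: [0.5552, 0.4064, 0.1763]
tool_rot: [-2.332, -0.806, -1.306]
contact_force: [0.6, 0.7, -1.0]
opening: 0.0452
grip_force: 62.5
```

Request:
jog_arm --pt "0 0 0 0 0 0 -1" --pt "0 0 0 0 0 0 -1" --pt "0 0 0 0 0 0 -1" --pt "0 0 0 0 0 0 -1"

```text
t: 22.45
tool_pos: [0.5557, 0.4068, 0.1776]
tool_rot: [-2.329, -0.807, -1.309]
contact_force: [-0.2, 0.3, -0.9]
opening: 0.0458
grip_force: 62.5
```

Run:
```python
from h import *
print(weigh(16)); print(blobs(),blobs("scene"))
o=ctrl.get_obs(); print(o['tool_pos'],R.from_rotvec(o['tool_rot']).as_matrix().round(3))
```

```text
(np.float64(-2.01), np.float64(0.14))
[(array([0.506, 0.378, 0.018]), 227)] [(array([0.516, 0.375, 0.018]), 72)]
[0.5566411  0.40718858 0.17942865] [[ 0.409  0.629  0.661]
 [ 0.306 -0.777  0.55 ]
 [ 0.86  -0.023 -0.51 ]]
```

The weight alone can't settle it, so I'll turn the mouth toward the side camera and look inside.

Request:
jog_arm --pt "0 0 0 0 -0.188 0 -1" --pt "0 0 0 0 -0.188 0 -1" --pt "0 0 0 0 -0.188 0 -1" --pt "0 0 0 0 -0.188 0 -1" --pt "0 0 0 0 -0.188 0 -1" --pt "0 0 0 0 -0.188 0 -1" --pt "0 0 0 0 -0.188 0 -1" --pt "0 0 0 0 0 0 -1"

```text
t: 24.15
tool_pos: [0.556, 0.4185, 0.1816]
tool_rot: [-2.85, -1.055, -0.22]
contact_force: [0.6, 0.4, -2.1]
opening: 0.0454
grip_force: 62.4
```

Request:
jog_arm --pt "0 0 0 0 0 0.172 -1" --pt "0 0 0 0 0 0.172 -1" --pt "0 0 0 0 0 0.172 -1" --pt "0 0 0 0 0 0.172 -1" --pt "0 0 0 0 0 0.172 -1" --pt "0 0 0 0 0 0.172 -1" --pt "0 0 0 0 0 0.172 -1" --pt "0 0 0 0 0 0.172 -1"

```text
t: 24.95
tool_pos: [0.5526, 0.4162, 0.1802]
tool_rot: [-2.93, 0.561, -0.111]
contact_force: [0.8, 0.3, -2.5]
opening: 0.0454
grip_force: 62.6
```

Request:
jog_arm --pt "0 0 0 0 -0.18 0 -1" --pt "0 0 0 0 -0.18 0 -1" --pt "0 0 0 0 -0.18 0 -1" --pt "0 0 0 0 -0.18 0 -1" --pt "0 0 0 0 0 0 -1" --pt "0 0 0 0 0 0 -1"

```text
t: 25.55
tool_pos: [0.5532, 0.4161, 0.1796]
tool_rot: [-2.769, 0.456, 0.69]
contact_force: [1.0, -0.3, -1.3]
opening: 0.0455
grip_force: 62.5
```

Run:
```python
from h import *
o=ctrl.get_obs(); print(o['tool_pos'],R.from_rotvec(o['tool_rot']).as_matrix().round(3),o['q'].round(2))
im,P=cloud("side"); cv2.imwrite("pics/s5.png",cv2.resize(im[200:384,60:280,::-1],None,fx=3,fy=3)); print(blobs())
```

```text
[0.55322448 0.41608219 0.17955283] [[ 0.839 -0.357 -0.411]
 [-0.238 -0.919  0.313]
 [-0.49  -0.164 -0.856]] [0.36 0.39 1.38 0.45 1.67 2.23]
[(array([0.506, 0.378, 0.017]), 201)]
```

View pics/s5.png

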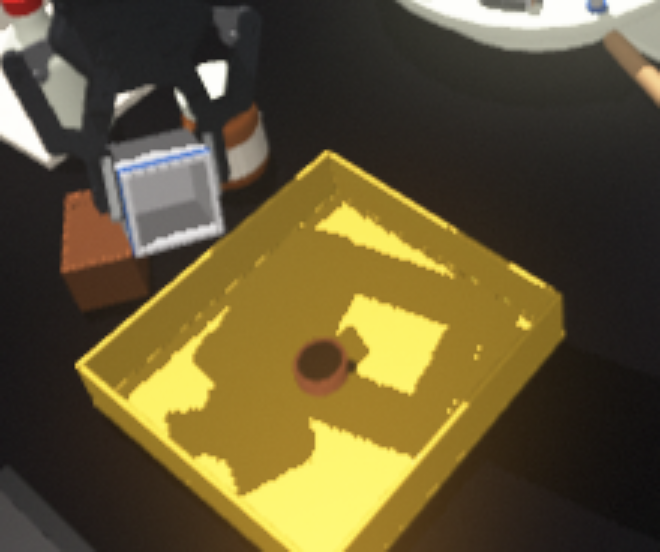

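The jar's open mouth at (172,195) shows only the bare grey base, so jar a is empty and it held one pellet. Next I'll take it to the wash tray.

Run:
```python
from h import *
print(turn_to(np.diag([1.,-1,-1]))); o=ctrl.get_obs(); print((np.array([.437,-.355,.2])-o['tool_pos'])/.02)
```

```text
[-0.326  0.612 -0.402]
[ -5.78473667 -38.60543248   0.9188243 ]
```

Request:
jog_arm --pt "0 0 0 -0.065 0.122 -0.08 -1" --pt "0 0 0 -0.065 0.122 -0.08 -1" --pt "0 0 0 -0.065 0.122 -0.08 -1" --pt "0 0 0 -0.065 0.122 -0.08 -1" --pt "0 0 0 -0.065 0.122 -0.08 -1" --pt "0 0 0 0 0 0 -1" --pt "-0.15 1 -0.5 0 0 0 -1" --pt "-0.15 1 -0.5 0 0 0 -1"

```text
t: 26.45
tool_pos: [0.5463, 0.3768, 0.2013]
tool_rot: [-3.14, 0.002, 0.009]
contact_force: [0.7, -0.7, -1.8]
opening: 0.0453
grip_force: 62.4
```

Request:
jog_arm --pt "-0.15 1 0 0 0 0 -1" --pt "-0.15 1 0 0 0 0 -1" --pt "-0.15 1 0 0 0 0 -1" --pt "-0.15 1 0 0 0 0 -1" --pt "-0.15 1 0 0 0 0 -1" --pt "-0.15 1 0 0 0 0 -1" --pt "-0.15 1 0 0 0 0 -1" --pt "-0.15 1 0 0 0 0 -1"

```text
t: 27.25
tool_pos: [0.5228, 0.2157, 0.2013]
tool_rot: [-3.14, 0.004, 0.007]
contact_force: [1.2, -0.5, -1.8]
opening: 0.0452
grip_force: 62.4
```

Request:
jog_arm --pt "-0.15 1 0 0 0 0 -1" --pt "-0.15 1 0 0 0 0 -1" --pt "-0.15 1 0 0 0 0 -1" --pt "-0.15 1 0 0 0 0 -1" --pt "-0.15 1 0 0 0 0 -1" --pt "-0.15 1 0 0 0 0 -1" --pt "-0.15 1 0 0 0 0 -1" --pt "-0.15 1 0 0 0 0 -1"

```text
t: 28.05
tool_pos: [0.4985, 0.0558, 0.2014]
tool_rot: [-3.14, 0.004, 0.006]
contact_force: [0.1, 0.0, -1.4]
opening: 0.0453
grip_force: 62.4
```

Request:
jog_arm --pt "-0.15 1 0 0 0 0 -1" --pt "-0.15 1 0 0 0 0 -1" --pt "-0.15 1 0 0 0 0 -1" --pt "-0.15 1 0 0 0 0 -1" --pt "-0.15 1 0 0 0 0 -1" --pt "-0.15 1 0 0 0 0 -1" --pt "-0.15 1 0 0 0 0 -1" --pt "-0.15 1 0 0 0 0 -1"

```text
t: 28.85
tool_pos: [0.4742, -0.1041, 0.2015]
tool_rot: [-3.14, 0.004, 0.005]
contact_force: [0.1, -0.4, -1.3]
opening: 0.0454
grip_force: 62.4
```

Request:
jog_arm --pt "-0.15 1 0 0 0 0 -1" --pt "-0.15 1 0 0 0 0 -1" --pt "-0.15 1 0 0 0 0 -1" --pt "-0.15 1 0 0 0 0 -1" --pt "-0.15 1 0 0 0 0 -1" --pt "-0.15 1 0 0 0 0 -1" --pt "-0.15 1 0 0 0 0 -1" --pt "-0.15 1 0 0 0 0 -1"

```text
t: 29.65
tool_pos: [0.4499, -0.264, 0.2015]
tool_rot: [-3.141, 0.004, 0.005]
contact_force: [-0.1, 0.3, -2.5]
opening: 0.0452
grip_force: 62.4
```

Request:
jog_arm --pt "-0.15 1 0 0 0 0 -1" --pt "-0.15 1 0 0 0 0 -1" --pt "-0.15 1 0 0 0 0 -1" --pt "-0.15 1 0 0 0 0 -1" --pt "0 0 0 0 0 0 -1" --pt "0 0 0 0 0 0 -1"

```text
t: 30.25
tool_pos: [0.4379, -0.3434, 0.2011]
tool_rot: [-3.14, 0.005, 0.007]
contact_force: [0.0, -0.1, -2.0]
opening: 0.0452
grip_force: 62.5
```

Run:
```python
from h import *
for n in ("scene","side"):
    im,P=cloud(n); print(trays(im,P))
o=ctrl.get_obs(); print(o['tool_pos']); print(turn_to(np.diag([1.,-1,-1])),to_tool([.437,-.355,.02]))
```

```text
{'waste': [array([0.506, 0.367]), array([0.224, 0.221]), np.float64(4.773)], 'wash': [array([ 0.486, -0.356]), array([0.268, 0.227]), np.float64(4.88)]}
{'waste': [array([0.507, 0.368]), array([0.222, 0.221]), np.float64(4.576)], 'wash': [array([ 0.488, -0.354]), array([0.261, 0.227]), np.float64(5.619)]}
[ 0.43822558 -0.34267825  0.20106931]
[-0.001  0.006 -0.002] [-0.02  0.63  9.05]
```

Request:
jog_arm --pt "0 0.63 1 0 0 0 -1" --pt "0 0 1 0 0 0 -1" --pt "0 0 1 0 0 0 -1" --pt "0 0 1 0 0 0 -1" --pt "0 0 1 0 0 0 -1" --pt "0 0 1 0 0 0 -1" --pt "0 0 1 0 0 0 -1" --pt "0 0 1 0 0 0 -1"

```text
t: 31.15
tool_pos: [0.4379, -0.3549, 0.0405]
tool_rot: [-3.141, 0.001, 0.006]
contact_force: [0.6, -0.5, -2.0]
opening: 0.0451
grip_force: 62.5
```

Request:
jog_arm --pt "0 0 0.4 0 0 0 -1" --pt "0 0 0.3 0 0 0 -1" --pt "0 0 0.2 0 0 0 -1" --pt "0 0 0 0 0 0 -1" --pt "0 0 0 0 0 0 -1"

```text
t: 31.65
tool_pos: [0.4379, -0.3562, 0.024]
tool_rot: [3.141, -0.003, -0.005]
contact_force: [0.4, -0.4, -2.2]
opening: 0.0452
grip_force: 62.5
```

Request:
jog_arm --pt "0 0 0.15 0 0 0 -1" --pt "0 0 0.15 0 0 0 -1" --pt "0 0 0 0 0 0 -1" --pt "0 0 0 0 0 0 -1"

```text
t: 32.05
tool_pos: [0.4372, -0.3556, 0.0169]
tool_rot: [-3.141, 0.003, 0.008]
contact_force: [-0.4, -0.1, -1.7]
opening: 0.0452
grip_force: 62.5
```

Request:
jog_arm --pt "0 0 0.1 0 0 0 -1" --pt "0 0 0 0 0 0 -1" --pt "0 0 0 0 0 0 -1"

```text
t: 32.35
tool_pos: [0.4373, -0.3557, 0.015]
tool_rot: [-3.141, 0.003, 0.007]
contact_force: [-0.1, 0.0, -2.3]
opening: 0.0452
grip_force: 62.5
```

Request:
jog_arm --pt "0 0 0.1 0 0 0 -1" --pt "0 0 0 0 0 0 -1" --pt "0 0 0 0 0 0 -1"

```text
t: 32.65
tool_pos: [0.4376, -0.3561, 0.0145]
tool_rot: [-3.141, 0.002, 0.007]
contact_force: [-4.0, 1.9, 5.9]
opening: 0.0454
grip_force: 63.4
```

Request:
jog_arm --pt "0 0 0 0 0 0 0.6" --pt "0 0 0 0 0 0 0.6" --pt "0 0 0 0 0 0 0.6" --pt "0 0 0 0 0 0 0.6" --pt "0 0 -0.5 0 0 0 0.6" --pt "0 0 -1 0 0 0 0.6" --pt "0 0 -1 0 0 0 0.6" --pt "0 0 -1 0 0 0 0.6"

```text
t: 33.45
tool_pos: [0.4377, -0.3558, 0.0845]
tool_rot: [-3.142, 0.003, 0.007]
contact_force: [0.6, -0.1, -0.2]
opening: 0.0683
grip_force: 0.0
```

Request:
jog_arm --pt "0 0 -1 0 0 0 -1" --pt "0 0 -1 0 0 0 -1" --pt "0 0 -1 0 0 0 -1" --pt "0 0 -1 0 0 0 -1" --pt "0 0 -1 0 0 0 -1" --pt "0 0 -1 0 0 0 -1" --pt "0 0 0 0 0 0 -1"

```text
t: 34.15
tool_pos: [0.4396, -0.3572, 0.2076]
tool_rot: [3.137, -0.003, 0.001]
contact_force: [-0.4, -1.0, 0.3]
opening: 0.0001
grip_force: 0.0
```

Run:
```python
from h import *
im,P=cloud("wrist"); cv2.imwrite("pics/w6.png",im[:,:,::-1])
Z=P[...,2]; m=largest((abs(Z-.05)<.006)&(np.hypot(P[...,0]-.437,P[...,1]+.355)<.07)); print(rect(P,m),np.nanmedian(Z[m]))
o=ctrl.get_obs(); print(o['tool_pos'],o['opening']); print(to_tool([.538,.08,.2]))
```

```text
((0.43620622158050537, -0.35610827803611755), (0.06985150277614594, 0.04606384038925171), 0.05142984911799431) 0.05041853597526097
[ 0.43894209 -0.35654894  0.2053336 ] -6.633183154390376e-06
[  4.92 -21.84   0.2 ]
```

View pics/w6.png

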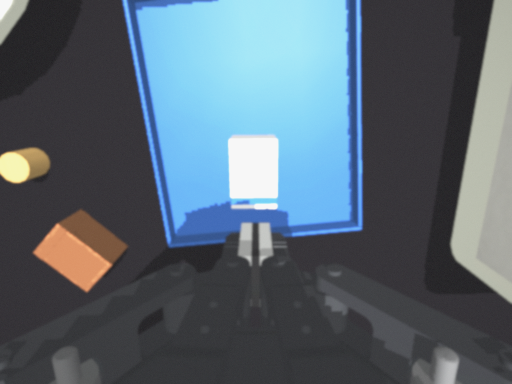

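The wrist view shows jar a lying at (254,168) inside the blue tray, its middle at z ≈ 0.027. Next I'll push the post to click the carousel round.

Request:
jog_arm --pt "0.24 -1 0 0 0 0 -1" --pt "0.24 -1 0 0 0 0 -1" --pt "0.24 -1 0 0 0 0 -1" --pt "0.24 -1 0 0 0 0 -1" --pt "0.24 -1 0 0 0 0 -1" --pt "0.24 -1 0 0 0 0 -1" --pt "0.24 -1 0 0 0 0 -1" --pt "0.24 -1 0 0 0 0 -1"

```text
t: 35.0
tool_pos: [0.4762, -0.1946, 0.2012]
tool_rot: [-3.14, 0.003, 0.011]
contact_force: [0.6, 0.2, 0.5]
opening: -0.0002
grip_force: 0.0
```

Request:
jog_arm --pt "0.24 -1 0 0 0 0 -1" --pt "0.24 -1 0 0 0 0 -1" --pt "0.24 -1 0 0 0 0 -1" --pt "0.24 -1 0 0 0 0 -1" --pt "0.24 -1 0 0 0 0 -1" --pt "0.24 -1 0 0 0 0 -1" --pt "0.24 -1 0 0 0 0 -1" --pt "0.24 -1 0 0 0 0 -1"

```text
t: 35.8
tool_pos: [0.5148, -0.0349, 0.2011]
tool_rot: [-3.141, 0.003, 0.011]
contact_force: [0.4, -0.4, 0.7]
opening: 0.0002
grip_force: 0.0
```

Request:
jog_arm --pt "0.24 -1 0 0 0 0 -1" --pt "0.24 -1 0 0 0 0 -1" --pt "0.24 -1 0 0 0 0 -1" --pt "0.24 -1 0 0 0 0 -1" --pt "0.24 -1 0 0 0 0 -1" --pt "0.24 -1 0 0 0 0 -1" --pt "0 0 0 0 0 0 -1" --pt "0 0 0 0 0 0 -1"

```text
t: 36.6
tool_pos: [0.5438, 0.084, 0.2014]
tool_rot: [3.141, -0.001, -0.011]
contact_force: [0.3, -0.7, 0.1]
opening: 0.0
grip_force: 0.0
```

Run:
```python
from h import *
print(to_tool([.545,.085,.112]),turn_to(np.diag([1.,-1,-1])))
im,P=cloud("wrist")
Z=P[...,2]; m=(Z>.126)&(Z<.137)&(abs(np.hypot(P[...,0]-.682,P[...,1]+.035)-.15)<.012)
n,l,s,c=cv2.connectedComponentsWithStats(m.astype(np.uint8))
for i in range(1,n):
    if s[i,4]>10: print(P[l==i].mean(0),s[i,4])
```

```text
[ 0.09 -0.05  4.47] [ 0.     0.009 -0.001]
[0.55193713 0.03846153 0.13257966] 251
```

Request:
jog_arm --pt "0.07 -0.05 1 0 0 0 -1" --pt "0 0 1 0 0 0 -1" --pt "0 0 1 0 0 0 -1" --pt "0 0 1 0 0 0 -1" --pt "0 0 0.47 0 0 0 -1" --pt "-0.03 0.47 0 0 0 0 -1" --pt "-0.03 0.47 0 0 0 0 -1" --pt "-0.03 0.47 0 0 0 0 -1"

```text
t: 37.45
tool_pos: [0.5444, 0.0561, 0.1148]
tool_rot: [-3.14, 0.004, 0.004]
contact_force: [-2.6, 10.7, 0.6]
opening: 0.0
grip_force: 6.1
```

Request:
jog_arm --pt "-0.17 0.4 0 0 0 0 -1" --pt "-0.17 0.4 0 0 0 0 -1" --pt "-0.17 0.4 0 0 0 0 -1" --pt "-0.12 0.42 0 0 0 0 -1" --pt "-0.12 0.42 0 0 0 0 -1" --pt "-0.12 0.42 0 0 0 0 -1"

```text
t: 38.05
tool_pos: [0.5259, 0.008, 0.1145]
tool_rot: [-3.139, 0.003, 0.007]
contact_force: [-1.4, 5.3, 2.5]
opening: -0.0001
grip_force: 2.7
```

Request:
jog_arm --pt "-0.03 0.43 0 0 0 0 -1" --pt "-0.03 0.43 0 0 0 0 -1" --pt "-0.03 0.43 0 0 0 0 -1" --pt "0.03 0.43 0 0 0 0 -1" --pt "0.03 0.43 0 0 0 0 -1" --pt "0 0 0 0 0 0 -1"

```text
t: 38.65
tool_pos: [0.5261, -0.0368, 0.1138]
tool_rot: [3.141, -0.005, -0.005]
contact_force: [0.5, -0.1, 0.3]
opening: -0.0001
grip_force: 0.0
```

```bash
cat >> h.py <<'E'
def carousel(n="scene"):
    im,P=cloud(n); X,Y,Z=[P[...,i] for i in range(3)]; r=np.hypot(X-.682,Y+.035)
    H=hsv(im)
    for nm,lo,hi in (("jartop",.118,.131),):
        m=(Z>lo)&(Z<hi)&(r>.06)&(r<.142); k,l,s,_=cv2.connectedComponentsWithStats(m.astype(np.uint8))
        for i in range(1,k):
            if s[i,4]>60: c=rect(P,l==i); print(np.round(c[0],3),np.round(c[1],3),"ang",np.degrees(np.arctan2(c[0][1]+.035,c[0][0]-.682)).round(1))
    return im,P
E
python3 - <<'E'
from h import *
im,P=carousel(); cv2.imwrite("pics/c7.png",im[:,:,::-1])
E
```

```text
[ 0.579 -0.013] [0.048 0.072] ang 168.0
[0.651 0.064] [0.05  0.072] ang 107.3
```

View pics/c7.png

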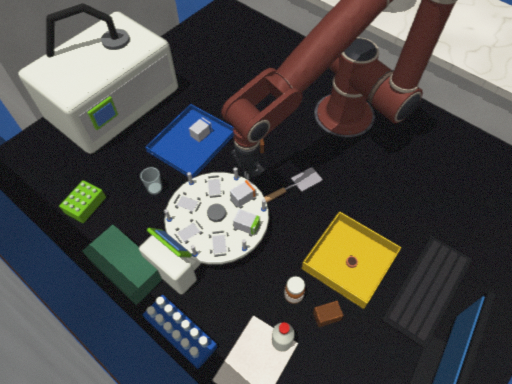

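Jar b (orange band), at (241,191), is turning in toward the front. I'll back the finger off, lift it and recheck.

Request:
jog_arm --pt "-1 0 0 0 0 0 -1" --pt "-1 0 -0.5 0 0 0 -1" --pt "0 0 -1 0 0 0 1" --pt "0 0 -1 0 0 0 1" --pt "0 0 -1 0 0 0 1" --pt "0 0 -1 0 0 0 1" --pt "0.5 0 0 0 0 0 1" --pt "0.5 0 0 0 0 0 1"

```text
t: 39.5
tool_pos: [0.5069, -0.0352, 0.2035]
tool_rot: [-3.141, 0.002, 0.005]
contact_force: [0.4, 0.1, -0.6]
opening: 0.0843
grip_force: 0.0
```

Request:
jog_arm --pt "1 0 0 0 0 0 1" --pt "1 0 0 0 0 0 1" --pt "1 0 0 0 0 0 1" --pt "0.5 0 0 0 0 0 1" --pt "0 0 0 0 0 0 1" --pt "0 0 0 0 0 0 1"

```text
t: 40.1
tool_pos: [0.5754, -0.0353, 0.202]
tool_rot: [-3.141, 0.002, 0.011]
contact_force: [-0.1, 0.2, -0.3]
opening: 0.0855
grip_force: 0.0
```

Run:
```python
from h import *
carousel(); im,P=cloud("wrist"); Z=P[...,2]; m=largest((abs(Z-.124)<.004)&(np.hypot(P[...,0]-.578,P[...,1]+.036)<.06)); print(rect(P,m))
print(ctrl.get_obs()['tool_pos'],ctrl.get_obs()['opening']); print(to_tool([.577,-.036,.088]),turn_to(np.diag([1.,-1,-1])))
for n in ("scene","side"):
    im,P=cloud(n); print(trays(im,P))
```

```text
[ 0.578 -0.035] [0.074 0.048] ang -179.9
[0.63  0.055] [0.05  0.071] ang 120.3
((0.5765878558158875, -0.03690128028392792), (0.046995244920253754, 0.07055478543043137), 89.83293151855469)
[ 0.57528966 -0.03532908  0.20268527] 0.08584989895784291
[0.12 0.04 5.73] [-0.001  0.007 -0.002]
{'waste': [array([0.505, 0.367]), array([0.225, 0.22 ]), np.float64(4.432)], 'wash': [array([ 0.487, -0.355]), array([0.264, 0.224]), np.float64(5.578)]}
{'waste': [array([0.508, 0.368]), array([0.223, 0.221]), np.float64(4.628)], 'wash': [array([ 0.488, -0.353]), array([0.261, 0.227]), np.float64(5.47)]}
```

Request:
jog_arm --pt "0.08 0.04 1 0 0 0 1" --pt "0 0 1 0 0 0 1" --pt "0 0 1 0 0 0 1" --pt "0 0 1 0 0 0 1" --pt "0 0 1 0 0 0 1" --pt "0 0 0.4 0 0 0 1" --pt "0 0 0.3 0 0 0 1" --pt "0 0 0 0 0 0 0.3" --grip_force 60

```text
t: 41.1
tool_pos: [0.5768, -0.0362, 0.0891]
tool_rot: [-3.141, 0.003, 0.008]
contact_force: [0.5, 1.1, 0.3]
opening: 0.0733
grip_force: 0.0
```

Request:
jog_arm --pt "0 0 0 0 0 0 -1" --pt "0 0 0 0 0 0 -1" --pt "0 0 0 0 0 0 -1" --pt "0 0 0 0 0 0 -1" --pt "0 0 0 0 0 0 -1" --pt "0 0 0 0 0 0 -1"

```text
t: 41.7
tool_pos: [0.5781, -0.0364, 0.0907]
tool_rot: [3.141, -0.003, -0.003]
contact_force: [-0.4, 0.5, 6.7]
opening: 0.0452
grip_force: 62.7
```

Request:
jog_arm --pt "0 0 -0.5 0 0 0 -1" --pt "0 0 -1 0 0 0 -1" --pt "0 0 -1 0 0 0 -1" --pt "0 0 -1 0 0 0 -1" --pt "0 0 -1 0 0 0 -1" --pt "0 0 -1 0 0 0 -1" --pt "0 0 0 0 0 0 -1" --pt "0 0 0 0 0 0 -1"

```text
t: 42.5
tool_pos: [0.5771, -0.0361, 0.1986]
tool_rot: [-3.141, 0.003, 0.008]
contact_force: [-0.1, 0.3, -2.7]
opening: 0.0451
grip_force: 62.0
```

Request:
jog_arm --pt "-0.07 -1 0 0 0 0 -1" --pt "-0.07 -1 0 0 0 0 -1" --pt "-0.07 -1 0 0 0 0 -1" --pt "-0.07 -1 0 0 0 0 -1" --pt "-0.07 -1 0 0 0 0 -1" --pt "-0.07 -1 0 0 0 0 -1" --pt "-0.07 -1 0 0 0 0 -1" --pt "-0.07 -1 0 0 0 0 -1"

```text
t: 43.3
tool_pos: [0.5651, 0.1245, 0.1966]
tool_rot: [-3.142, 0.003, 0.014]
contact_force: [0.3, -0.4, -1.3]
opening: 0.0451
grip_force: 62.1
```

Request:
jog_arm --pt "-0.07 -1 0 0 0 0 -1" --pt "-0.07 -1 0 0 0 0 -1" --pt "-0.07 -1 0 0 0 0 -1" --pt "-0.07 -1 0 0 0 0 -1" --pt "-0.07 -1 0 0 0 0 -1" --pt "-0.07 -1 0 0 0 0 -1" --pt "-0.07 -1 0 0 0 0 -1" --pt "-0.07 -1 0 0 0 0 -1"

```text
t: 44.1
tool_pos: [0.5543, 0.2841, 0.1966]
tool_rot: [3.14, -0.003, -0.014]
contact_force: [0.8, 0.2, -1.6]
opening: 0.0457
grip_force: 62.1
```

Request:
jog_arm --pt "-0.07 -1 0 0 0 -0.16 -1" --pt "0 0 0 0 0 -0.16 -1" --pt "0 0 0 0 0 -0.16 -1" --pt "0 0 0 0 0 -0.16 -1" --pt "0 0 0 0 0 -0.16 -1" --pt "0 0 0 0 0 0 -1" --pt "0 0 0 0 0 0 -1"

```text
t: 44.8
tool_pos: [0.5535, 0.3035, 0.1976]
tool_rot: [-2.988, -0.964, 0.011]
contact_force: [0.5, -0.6, -1.9]
opening: 0.0452
grip_force: 62.2
```

Run:
```python
from h import *
print(weigh(10)); o=ctrl.get_obs(); M=R.from_rotvec(o['tool_rot']).as_matrix(); print(o['tool_pos'],M.round(3),o['opening'],o['q'].round(2)); print(to_tool([.548,.397,.165]))
```

```text
(np.float64(-1.68), np.float64(0.16))
[0.55435579 0.30383208 0.19953212] [[ 0.81   0.586 -0.004]
 [ 0.586 -0.81   0.   ]
 [-0.003 -0.003 -1.   ]] 0.04500959530801367 [0.38 0.09 1.62 0.   1.43 1.33]
[ 2.48 -3.96  1.73]
```

Request:
jog_arm --pt "0.62 -0.99 0.3 0 0 0 -1" --pt "0.62 -0.99 0.3 0 0 0 -1" --pt "0.62 -0.99 0.3 0 0 0 -1" --pt "0.62 -0.99 0.3 0 0 0 -1" --pt "0 0 0 0 0 0.15 -1" --pt "0 0 0 0 0 0 -1"

```text
t: 45.9
tool_pos: [0.5476, 0.3976, 0.175]
tool_rot: [-3.039, -0.792, 0.008]
contact_force: [0.5, -0.4, -2.6]
opening: 0.045
grip_force: 62.2
```

Request:
jog_arm --pt "0 0 0 0 0.185 0 -1" --pt "0 0 0 0 0.185 0 -1" --pt "0 0 0 0 0.185 0 -1" --pt "0 0 0 0 0.185 0 -1" --pt "0 0 0 0 0.185 0 -1" --pt "0 0 0 0 0.185 0 -1" --pt "0 0 0 0 0.185 0 -1" --pt "0 0 0 0 0.185 0 -1"

```text
t: 46.7
tool_pos: [0.5427, 0.3923, 0.1723]
tool_rot: [-2.476, -0.628, -1.393]
contact_force: [-0.0, -0.3, -3.3]
opening: 0.0454
grip_force: 62.2
```

Run:
```python
from h import *
o=ctrl.get_obs(); M=R.from_rotvec(o['tool_rot']).as_matrix(); print(o['tool_pos'],M.round(3),o['q'].round(2)); print(to_tool([.548,.397,.17]))
```

```text
[0.54270488 0.39233251 0.17226306] [[ 0.456  0.473  0.754]
 [ 0.253 -0.881  0.4  ]
 [ 0.853  0.008 -0.521]] [ 0.53 -0.21  2.2  -0.28  0.13  1.86]
[ 0.08 -0.08  0.35]
```

Request:
jog_arm --pt "-1 0 0 0 0 0 -1" --pt "1 0 0 0 0 0 -1" --pt "1 0 0 0 0 0 -1" --pt "-1 0 0 0 0 0 -1" --pt "-1 0 0 0 0 0 -1" --pt "1 0 0 0 0 0 -1" --pt "1 0 0 0 0 0 -1" --pt "-1 0 0 0 0 0 -1"

```text
t: 47.5
tool_pos: [0.5511, 0.3974, 0.1892]
tool_rot: [-2.455, -0.624, -1.419]
contact_force: [0.4, -0.2, -0.6]
opening: 0.0454
grip_force: 62.2
```

Request:
jog_arm --pt "-1 0 0 0 0 0 -1" --pt "1 0 0 0 0 0 -1" --pt "1 0 0 0 0 0 -1" --pt "-1 0 0 0 0 0 -1" --pt "-1 0 0 0 0 0 -1" --pt "1 0 0 0 0 0 -1" --pt "1 0 0 0 0 0 -1" --pt "-1 0 0 0 0 0 -1"

```text
t: 48.3
tool_pos: [0.5512, 0.3974, 0.1894]
tool_rot: [-2.455, -0.623, -1.419]
contact_force: [1.2, 1.6, -0.7]
opening: 0.0455
grip_force: 62.3
```

Request:
jog_arm --pt "-1 0 0 0 0 0 -1" --pt "1 0 0 0 0 0 -1" --pt "1 0 0 0 0 0 -1" --pt "-1 0 0 0 0 0 -1" --pt "-1 0 0 0 0 0 -1" --pt "1 0 0 0 0 0 -1" --pt "1 0 0 0 0 0 -1" --pt "-1 0 0 0 0 0 -1"

```text
t: 49.1
tool_pos: [0.5512, 0.3974, 0.1894]
tool_rot: [-2.455, -0.624, -1.419]
contact_force: [1.6, 0.4, -0.2]
opening: 0.045
grip_force: 62.3
```

Request:
jog_arm --pt "-1 0 0 0 0 0 -1" --pt "1 0 0 0 0 0 -1" --pt "1 0 0 0 0 0 -1" --pt "-1 0 0 0 0 0 -1" --pt "-1 0 0 0 0 0 -1" --pt "1 0 0 0 0 0 -1" --pt "1 0 0 0 0 0 -1" --pt "-1 0 0 0 0 0 -1"

```text
t: 49.9
tool_pos: [0.5512, 0.3975, 0.1894]
tool_rot: [-2.455, -0.624, -1.419]
contact_force: [0.4, 0.4, 0.5]
opening: 0.0452
grip_force: 62.3
```

Request:
jog_arm --pt "-1 0 0 0 0 0 -1" --pt "1 0 0 0 0 0 -1" --pt "1 0 0 0 0 0 -1" --pt "-1 0 0 0 0 0 -1" --pt "-1 0 0 0 0 0 -1" --pt "1 0 0 0 0 0 -1" --pt "1 0 0 0 0 0 -1" --pt "-1 0 0 0 0 0 -1"

```text
t: 50.7
tool_pos: [0.5512, 0.3975, 0.1894]
tool_rot: [-2.455, -0.624, -1.419]
contact_force: [1.2, -0.1, -0.5]
opening: 0.0453
grip_force: 62.3
```

Run:
```python
from h import *
print(blobs(),blobs("scene")); o=ctrl.get_obs(); M=R.from_rotvec(o['tool_rot']).as_matrix(); print(o['tool_pos'],M[2].round(3),o['q'].round(2))
im,P=cloud("side"); print(trays(im,P))
```

```text
[(array([0.521, 0.387, 0.018]), 224), (array([0.47 , 0.391, 0.018]), 227)] [(array([0.487, 0.393, 0.016]), 36), (array([0.526, 0.384, 0.018]), 100)]
[0.54555531 0.39406349 0.17724916] [ 0.856  0.009 -0.517] [ 0.53 -0.21  2.19 -0.28  0.14  1.86]
{'waste': [array([0.474, 0.381]), array([0.222, 0.221]), np.float64(4.591)], 'wash': [array([ 0.565, -0.399]), array([0.308, 0.157]), np.float64(51.893)]}
```

The waste tray has been knocked about 35 mm, and its centre is now (0.474, 0.381). The jar is still well over it. Two pellets are in, so I'll keep shaking, then look inside.

Request:
jog_arm --pt "-1 0 0 0 0 0 -1" --pt "1 0 -0.3 0 0 0 -1" --pt "1 0 -0.3 0 0 0 -1" --pt "-1 0 0 0 0 0 -1" --pt "-1 0 0 0 0 0 -1" --pt "1 0 0 0 0 0 -1" --pt "1 0 0 0 0 0 -1" --pt "-1 0 0 0 0 0 -1"

```text
t: 51.65
tool_pos: [0.5418, 0.3929, 0.1952]
tool_rot: [-2.455, -0.623, -1.418]
contact_force: [-0.0, 0.6, -0.5]
opening: 0.0452
grip_force: 62.3
```

Request:
jog_arm --pt "-1 0 0 0 0 0 -1" --pt "1 0 0 0 0 0 -1" --pt "1 0 0 0 0 0 -1" --pt "-1 0 0 0 0 0 -1" --pt "-1 0 0 0 0 0 -1" --pt "1 0 0 0 0 0 -1" --pt "1 0 0 0 0 0 -1" --pt "-1 0 0 0 0 0 -1"

```text
t: 52.45
tool_pos: [0.5418, 0.3929, 0.1952]
tool_rot: [-2.455, -0.623, -1.418]
contact_force: [0.3, -0.3, 0.8]
opening: 0.0451
grip_force: 62.3
```

Request:
jog_arm --pt "-1 0 0 0 0 0 -1" --pt "1 0 0 0 0 0 -1" --pt "1 0 0 0 0 0 -1" --pt "-1 0 0 0 0 0 -1" --pt "-1 0 0 0 0 0 -1" --pt "1 0 0 0 0 0 -1" --pt "1 0 0 0 0 0 -1" --pt "-1 0 0 0 0 0 -1"

```text
t: 53.25
tool_pos: [0.5418, 0.3929, 0.1952]
tool_rot: [-2.455, -0.623, -1.418]
contact_force: [0.7, -0.4, -0.7]
opening: 0.045
grip_force: 62.3
```

Run:
```python
from h import *
print(blobs(),weigh(8)); im,P=cloud("side"); print(trays(im,P)); o=ctrl.get_obs(); print(o['tool_pos'])
D=R.from_euler('z',-25,degrees=True).as_matrix()@np.diag([1.,-1,-1])@R.from_euler('y',-32,degrees=True).as_matrix()
print(turn_to(D))
```

```text
[(array([0.521, 0.387, 0.018]), 249), (array([0.47 , 0.392, 0.017]), 175)] (np.float64(-1.6), np.float64(0.24))
{'waste': [array([0.474, 0.381]), array([0.222, 0.221]), np.float64(4.564)], 'wash': [array([ 0.501, -0.356]), array([0.234, 0.222]), np.float64(5.818)]}
[0.53767012 0.39074483 0.18610197]
[-0.299 -1.868  1.275]
```

Request:
jog_arm --pt "0 0 0 0 -0.188 0 -1" --pt "0 0 0 0 -0.188 0 -1" --pt "0 0 0 0 -0.188 0 -1" --pt "0 0 0 0 -0.188 0 -1" --pt "0 0 0 0 -0.188 0 -1" --pt "0 0 0 0 -0.188 0 -1" --pt "0 0 0 0 -0.188 0 -1" --pt "0 0 0 0 0 0 -1"

```text
t: 54.55
tool_pos: [0.5403, 0.3917, 0.1846]
tool_rot: [3.041, 0.764, -0.001]
contact_force: [-0.4, 0.2, -1.9]
opening: 0.045
grip_force: 62.3
```

Request:
jog_arm --pt "0 0 0 0 0 0.15 -1" --pt "0 0 0 0 0 0.15 -1" --pt "0 0 0 0 0 0.15 -1" --pt "0 0 0 0 0 0.15 -1" --pt "0 0 0 0 0 0.15 -1" --pt "0 0 0 0 0 0.15 -1" --pt "0 0 0 0 0 0.15 -1" --pt "0 0 0 0 0 0.15 -1"

```text
t: 55.35
tool_pos: [0.537, 0.3906, 0.1858]
tool_rot: [3.057, -0.706, 0.007]
contact_force: [-1.2, 0.8, -1.7]
opening: 0.0456
grip_force: 62.4
```

Request:
jog_arm --pt "0 0 0 0 -0.18 0 -1" --pt "0 0 0 0 -0.18 0 -1" --pt "0 0 0 0 -0.18 0 -1" --pt "0 0 0 0 -0.18 0 -1" --pt "0 0 0 0 0 0 -1" --pt "0 0 0 0 0 0 -1"

```text
t: 55.95
tool_pos: [0.5374, 0.3903, 0.1849]
tool_rot: [-2.837, 0.653, 0.816]
contact_force: [0.4, 0.2, -1.4]
opening: 0.0451
grip_force: 62.3
```

Run:
```python
from h import *
o=ctrl.get_obs(); print(o['tool_pos'],R.from_rotvec(o['tool_rot']).as_matrix().round(3),o['q'].round(2))
im,P=cloud("side"); cv2.imwrite("pics/s8.png",cv2.resize(im[200:384,60:280,::-1],None,fx=3,fy=3)); print(blobs(),trays(im,P))
im,P=cloud("scene"); print(trays(im,P))
print(turn_to(np.diag([1.,-1,-1])))
```

```text
[0.5373635  0.39025496 0.18486821] [[ 0.762 -0.436 -0.479]
 [-0.372 -0.9    0.227]
 [-0.53   0.005 -0.848]] [0.35 0.39 1.37 0.4  1.77 2.38]
[(array([0.521, 0.388, 0.018]), 267), (array([0.471, 0.392, 0.018]), 243)] {'waste': [array([0.474, 0.38 ]), array([0.221, 0.221]), np.float64(4.55)], 'wash': [array([ 0.488, -0.355]), array([0.261, 0.228]), np.float64(5.453)]}
{'waste': [array([0.473, 0.381]), array([0.224, 0.22 ]), np.float64(4.051)], 'wash': [array([ 0.486, -0.356]), array([0.266, 0.228]), np.float64(5.566)]}
[-0.155  0.7   -0.557]
```

View pics/s8.png

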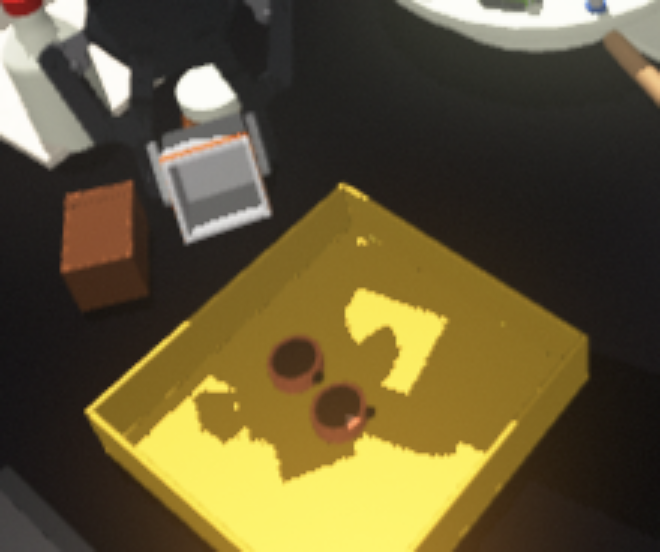

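Jar b's mouth at (215,190) shows only bare grey inside, so it is empty. Both pellets lie in the tray at (297,362) and (338,412). I'll take jar b to the wash tray.

Request:
jog_arm --pt "0 0 0 -0.031 0.14 -0.111 -1" --pt "0 0 0 -0.031 0.14 -0.111 -1" --pt "0 0 0 -0.031 0.14 -0.111 -1" --pt "0 0 0 -0.031 0.14 -0.111 -1" --pt "0 0 0 -0.031 0.14 -0.111 -1" --pt "0 0 0 0 0 0 -1" --pt "0 1 -0.6 0 0 0 -1" --pt "0 1 -0.6 0 0 0 -1"

```text
t: 56.9
tool_pos: [0.5365, 0.3509, 0.2101]
tool_rot: [3.142, -0.004, -0.008]
contact_force: [-0.5, 0.2, -1.9]
opening: 0.0453
grip_force: 62.2
```

Request:
jog_arm --pt "0 1 0 0 0 0 -1" --pt "0 1 0 0 0 0 -1" --pt "0 1 0 0 0 0 -1" --pt "0 1 0 0 0 0 -1" --pt "0 1 0 0 0 0 -1" --pt "0 1 0 0 0 0 -1" --pt "0 1 0 0 0 0 -1" --pt "0 1 0 0 0 0 -1"

```text
t: 57.7
tool_pos: [0.5364, 0.1889, 0.2087]
tool_rot: [3.141, -0.007, -0.009]
contact_force: [-0.3, -0.3, -0.6]
opening: 0.0449
grip_force: 62.2
```

Request:
jog_arm --pt "0 1 0 0 0 0 -1" --pt "0 1 0 0 0 0 -1" --pt "0 1 0 0 0 0 -1" --pt "0 1 0 0 0 0 -1" --pt "0 1 0 0 0 0 -1" --pt "0 1 0 0 0 0 -1" --pt "0 1 0 0 0 0 -1" --pt "0 1 0 0 0 0 -1"

```text
t: 58.5
tool_pos: [0.5356, 0.0292, 0.2088]
tool_rot: [-3.141, 0.007, 0.009]
contact_force: [-0.5, 0.2, -1.0]
opening: 0.0454
grip_force: 62.2
```

Request:
jog_arm --pt "0 1 0 0 0 0 -1" --pt "0 1 0 0 0 0 -1" --pt "0 1 0 0 0 0 -1" --pt "0 1 0 0 0 0 -1" --pt "0 1 0 0 0 0 -1" --pt "0 1 0 0 0 0 -1" --pt "0 1 0 0 0 0 -1" --pt "0 1 0 0 0 0 -1"

```text
t: 59.3
tool_pos: [0.535, -0.1306, 0.2089]
tool_rot: [-3.141, 0.007, 0.008]
contact_force: [-0.5, -0.7, -2.1]
opening: 0.0455
grip_force: 62.2
```

Request:
jog_arm --pt "0 1 0 0 0 0 -1" --pt "0 1 0 0 0 0 -1" --pt "0 1 0 0 0 0 -1" --pt "0 1 0 0 0 0 -1" --pt "0 1 0 0 0 0 -1" --pt "0 1 0 0 0 0 -1" --pt "0 1 0 0 0 0 -1" --pt "0 1 0 0 0 0 -1"

```text
t: 60.1
tool_pos: [0.5351, -0.2909, 0.2097]
tool_rot: [3.142, -0.005, -0.007]
contact_force: [-0.1, 0.4, -1.0]
opening: 0.0451
grip_force: 62.2
```

Request:
jog_arm --pt "0 1 0 0 0 0 -1" --pt "0 1 0 0 0 0 -1" --pt "0 0 0 0 0 0 -1" --pt "0 0 0 0 0 0 -1"

```text
t: 60.5
tool_pos: [0.5354, -0.3299, 0.2099]
tool_rot: [-3.141, 0.006, 0.006]
contact_force: [-0.3, 1.2, -1.7]
opening: 0.0452
grip_force: 62.3
```

Run:
```python
from h import *
for n in ("scene","side"):
    im,P=cloud(n); print(trays(im,P))
im,P=cloud("side"); Z=P[...,2]; m=(abs(Z-.05)<.005)&(abs(P[...,0]-.45)<.12)&(abs(P[...,1]+.355)<.1); print(rect(P,largest(m)))
o=ctrl.get_obs(); print(o['tool_pos']); print(turn_to(np.diag([1.,-1,-1])),to_tool([.542,-.350,.02]))
```

```text
{'waste': [array([0.472, 0.38 ]), array([0.225, 0.22 ]), np.float64(4.658)], 'wash': [array([ 0.486, -0.355]), array([0.266, 0.226]), np.float64(5.437)]}
{'waste': [array([0.475, 0.381]), array([0.222, 0.221]), np.float64(4.52)], 'wash': [array([ 0.488, -0.355]), array([0.261, 0.228]), np.float64(5.249)]}
((0.4382922649383545, -0.3541097939014435), (0.0728340744972229, 0.05121821537613869), 2.220766544342041)
[ 0.53552487 -0.32877014  0.20998793]
[ 0.     0.005 -0.003] [0.36 1.06 9.5 ]
```

Request:
jog_arm --pt "0.36 1 1 0 0 0 -1" --pt "0 0 1 0 0 0 -1" --pt "0 0 1 0 0 0 -1" --pt "0 0 1 0 0 0 -1" --pt "0 0 1 0 0 0 -1" --pt "0 0 1 0 0 0 -1" --pt "0 0 1 0 0 0 -1" --pt "0 0 1 0 0 0 -1"

```text
t: 61.45
tool_pos: [0.5423, -0.3487, 0.0495]
tool_rot: [3.141, -0.003, -0.005]
contact_force: [-0.0, -0.7, -1.8]
opening: 0.0453
grip_force: 62.3
```

Request:
jog_arm --pt "0 0 0.5 0 0 0 -1" --pt "0 0 0.4 0 0 0 -1" --pt "0 0 0.3 0 0 0 -1" --pt "0 0 0.2 0 0 0 -1" --pt "0 0 0 0 0 0 -1" --pt "0 0 0 0 0 0 -1"

```text
t: 62.05
tool_pos: [0.5422, -0.3498, 0.0227]
tool_rot: [3.14, -0.005, -0.005]
contact_force: [0.4, -0.5, -0.8]
opening: 0.0453
grip_force: 62.3
```

Request:
jog_arm --pt "0 0 0.1 0 0 0 -1" --pt "0 0 0 0 0 0 -1" --pt "0 0 0 0 0 0 -1"

```text
t: 62.35
tool_pos: [0.5419, -0.3496, 0.0202]
tool_rot: [3.141, -0.005, -0.006]
contact_force: [-0.6, 0.0, -1.8]
opening: 0.0451
grip_force: 62.3
```

Request:
jog_arm --pt "0 0 0.1 0 0 0 -1" --pt "0 0 0 0 0 0 -1" --pt "0 0 0 0 0 0 -1"

```text
t: 62.65
tool_pos: [0.5417, -0.3494, 0.0179]
tool_rot: [3.141, -0.005, -0.006]
contact_force: [-0.2, 0.4, -0.9]
opening: 0.0454
grip_force: 62.3
```

Request:
jog_arm --pt "0 0 0.07 0 0 0 -1" --pt "0 0 0 0 0 0 -1" --pt "0 0 0 0 0 0 -1"

```text
t: 62.95
tool_pos: [0.542, -0.3496, 0.0168]
tool_rot: [3.141, -0.005, -0.005]
contact_force: [-0.1, -0.1, -0.9]
opening: 0.0451
grip_force: 62.4
```

Request:
jog_arm --pt "0 0 0.07 0 0 0 -1" --pt "0 0 0 0 0 0 -1" --pt "0 0 0 0 0 0 0.6" --pt "0 0 0 0 0 0 0.6" --pt "0 0 0 0 0 0 0.6" --pt "0 0 0 0 0 0 0.6" --pt "0 0 -0.5 0 0 0 0.6" --pt "0 0 -1 0 0 0 0.6"

```text
t: 63.75
tool_pos: [0.5406, -0.3485, 0.0439]
tool_rot: [-3.139, 0.005, 0.011]
contact_force: [0.5, 0.5, 0.2]
opening: 0.0686
grip_force: 0.0
```

Request:
jog_arm --pt "0 0 -1 0 0 0 0.6" --pt "0 0 -1 0 0 0 0.6" --pt "0 0 -1 0 0 0 -1" --pt "0 0 -1 0 0 0 -1" --pt "0 0 -1 0 0 0 -1" --pt "0 0 -1 0 0 0 -1" --pt "0 0 -1 0 0 0 -1" --pt "0 0 -1 0 0 0 -1"

```text
t: 64.55
tool_pos: [0.5425, -0.3493, 0.2069]
tool_rot: [3.141, -0.005, -0.005]
contact_force: [-0.2, 0.5, -0.0]
opening: 0.0001
grip_force: 0.0
```

Run:
```python
from h import *
im,P=cloud("wrist"); cv2.imwrite("pics/w9.png",im[:,:,::-1])
Z=P[...,2]; m=largest((abs(Z-.05)<.006)&(np.hypot(P[...,0]-.542,P[...,1]+.35)<.06)); print(rect(P,m),np.nanmedian(Z[m]))
print(ctrl.get_obs()['tool_pos'],(np.array([.545,.085,.205])-ctrl.get_obs()['tool_pos'])/.02)
```

```text
((0.5409098267555237, -0.35002774000167847), (0.06991526484489441, 0.04668956995010376), 0.035499949008226395) 0.0503818020336165
[ 0.54410641 -0.35058971  0.2115136 ] [ 0.04467954 21.77948535 -0.32567982]
```

View pics/w9.png

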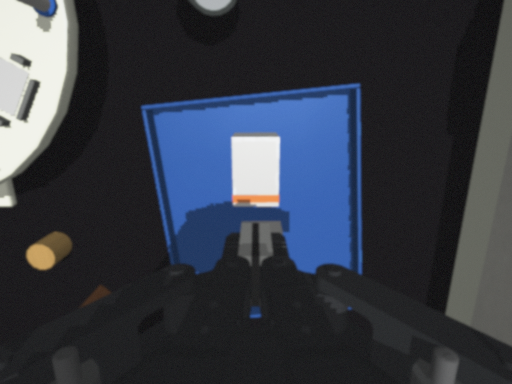

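Jar b lies flat in the blue tray at (256,168), its middle at (0.541, −0.350, 0.027). Now for the last click.

Request:
jog_arm --pt "0 -1 0 0 0 0 -1" --pt "0 -1 0 0 0 0 -1" --pt "0 -1 0 0 0 0 -1" --pt "0 -1 0 0 0 0 -1" --pt "0 -1 0 0 0 0 -1" --pt "0 -1 0 0 0 0 -1" --pt "0 -1 0 0 0 0 -1" --pt "0 -1 0 0 0 0 -1"

```text
t: 65.4
tool_pos: [0.5429, -0.1875, 0.2051]
tool_rot: [3.141, -0.004, -0.006]
contact_force: [1.2, 0.3, 0.5]
opening: -0.0001
grip_force: 0.0
```

Request:
jog_arm --pt "0 -1 0 0 0 0 -1" --pt "0 -1 0 0 0 0 -1" --pt "0 -1 0 0 0 0 -1" --pt "0 -1 0 0 0 0 -1" --pt "0 -1 0 0 0 0 -1" --pt "0 -1 0 0 0 0 -1" --pt "0 -1 0 0 0 0 -1" --pt "0 -1 0 0 0 0 -1"

```text
t: 66.2
tool_pos: [0.5431, -0.0276, 0.205]
tool_rot: [3.141, -0.004, -0.006]
contact_force: [0.2, 0.2, -0.7]
opening: 0.0003
grip_force: 0.0
```

Request:
jog_arm --pt "0 -1 0 0 0 0 -1" --pt "0 -1 0 0 0 0 -1" --pt "0 -1 0 0 0 0 -1" --pt "0 -1 0 0 0 0 -1" --pt "0 -1 0 0 0 0 -1" --pt "0 -0.75 0 0 0 0 -1" --pt "0 0 0 0 0 0 -1" --pt "0 0 0 0 0 0 -1"

```text
t: 67.0
tool_pos: [0.5436, 0.0858, 0.205]
tool_rot: [3.141, -0.003, -0.006]
contact_force: [0.0, 0.2, 0.8]
opening: -0.0003
grip_force: 0.0
```

Run:
```python
from h import *
print(ctrl.get_obs()['tool_pos'],to_tool([.545,.085,.113])); carousel()
```

```text
[0.54363887 0.08578447 0.20496407] [0.09 0.03 4.6 ]
[0.629 0.054] [0.05  0.071] ang 120.5
```

Request:
jog_arm --pt "0.05 0 1 0 0 0 -1" --pt "0 0 1 0 0 0 -1" --pt "0 0 1 0 0 0 -1" --pt "0 0 1 0 0 0 -1" --pt "0 0 0.55 0 0 0 -1" --pt "-0.03 0.47 0 0 0 0 -1" --pt "-0.03 0.47 0 0 0 0 -1" --pt "-0.03 0.47 0 0 0 0 -1"

```text
t: 67.85
tool_pos: [0.5435, 0.0564, 0.1155]
tool_rot: [3.141, -0.006, -0.002]
contact_force: [-0.9, 8.7, -0.1]
opening: -0.0001
grip_force: 5.2
```

Request:
jog_arm --pt "-0.17 0.4 0 0 0 0 -1" --pt "-0.17 0.4 0 0 0 0 -1" --pt "-0.17 0.4 0 0 0 0 -1" --pt "-0.12 0.42 0 0 0 0 -1" --pt "-0.12 0.42 0 0 0 0 -1" --pt "-0.12 0.42 0 0 0 0 -1"

```text
t: 68.45
tool_pos: [0.5248, 0.0084, 0.1151]
tool_rot: [-3.14, 0.005, 0.005]
contact_force: [-1.5, 5.0, 3.1]
opening: -0.0003
grip_force: 2.4
```

Request:
jog_arm --pt "-0.03 0.43 0 0 0 0 -1" --pt "-0.03 0.43 0 0 0 0 -1" --pt "-0.03 0.43 0 0 0 0 -1" --pt "0.03 0.43 0 0 0 0 -1" --pt "0 0.43 0 0 0 0 -1" --pt "-1 0 0 0 0 0 -1" --pt "-1 0 -0.5 0 0 0 -1" --pt "0 0 -1 0 0 0 -1"

```text
t: 69.25
tool_pos: [0.481, -0.035, 0.1423]
tool_rot: [3.141, -0.006, -0.013]
contact_force: [0.4, -0.5, -1.1]
opening: -0.0004
grip_force: 0.0
```

Request:
jog_arm --pt "0 0 -1 0 0 0 -1" --pt "0 0 -1 0 0 0 -1" --pt "0 0 -1 0 0 0 -1" --pt "0 0 -1 0 0 0 -1" --pt "-1 0 -1 0 0 0 -1" --pt "-1 0 0 0 0 0 -1" --pt "0 0 0 0 0 0 -1" --pt "0 0 0 0 0 0 -1"

```text
t: 70.05
tool_pos: [0.4446, -0.035, 0.2445]
tool_rot: [3.14, -0.006, -0.004]
contact_force: [-0.2, -0.7, 0.1]
opening: 0.0001
grip_force: 0.0
```

Run:
```python
from h import *
im,P=carousel(); cv2.imwrite("pics/c10.png",im[:,:,::-1]); carousel("side")
for n in ("side","scene"): im,P=cloud(n); print(trays(im,P),blobs(n))
print(ctrl.get_obs()['tool_pos'])
```

```text
[ 0.578 -0.037] [0.049 0.071] ang -179.2
[ 0.578 -0.035] [0.05  0.073] ang -179.8
{'waste': [array([0.474, 0.381]), array([0.222, 0.22 ]), np.float64(4.728)], 'wash': [array([ 0.487, -0.355]), array([0.26 , 0.226]), np.float64(5.139)]} [(array([0.521, 0.387, 0.018]), 263), (array([0.472, 0.391, 0.018]), 286)]
{'waste': [array([0.472, 0.38 ]), array([0.224, 0.22 ]), np.float64(4.466)], 'wash': [array([ 0.486, -0.355]), array([0.264, 0.228]), np.float64(5.254)]} [(array([0.477, 0.388, 0.019]), 95), (array([0.526, 0.385, 0.018]), 99)]
[ 0.4444401  -0.03450433  0.24396077]
```

View pics/c10.png

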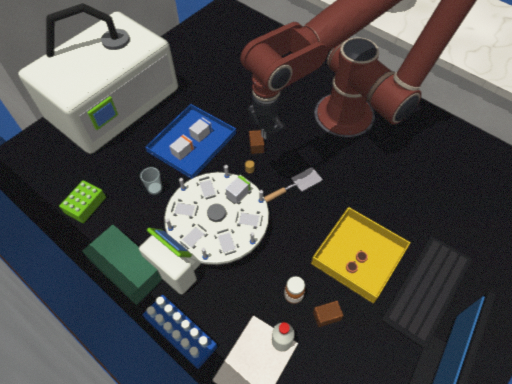

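The picture shows the green-capped jar settled at the front (238,188) and both jars in the blue tray at (200,130) and (181,147). Two pellets lie in the yellow tray near (355,262), and the arm is clear.

```bash
python3 -c "
from station import ctrl; print(ctrl.finish_job())"
```

```text
the job is handed in; nothing more can be done
None
```

I've handed the job in, though the system returned no verdict: both open jars were shaken empty (one pellet each, now in the waste tray) and lie on their sides in the wash tray, and the green-capped jar sits settled at the front.

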